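Free the rail rest from the ratchet-lever clamp

TASK

The blue rail rest is locked in the ratchet clamp on the ledge. Nudge the lever a touch tighter by its black palm plate to take the load off the pawl, press the red thumb pad gently until the pawl lifts off the ratchet wheel, and hold it off while you ease the lever back, under control, to its open stop. Then lift the freed rest out and stand it upright in the middle of the steel dish, set down gently, leaving the scraper and the clothespins where they lie.

Things in the scene. Friction and masses are not known exactly. Their poses are not given: they have to be found in the camera images.
- clamp: grey clamp bolted to the ledge, base plate 120 x 240 x 10 mm. Origin on the ledge under the lever's pivot; its y axis runs from the pivot to the jaws (plate from y = -70 to 170 mm). The fixed jaw is 60 mm wide, 56 mm high, its face at y = 131 mm; the sliding jaw presses along +y. The rest stands on the plate's top, 10 mm above the ledge
- ratchet_wheel: fixed steel wheel on the clamp, 96 mm across, vertical axis at the pivot, with 20 teeth on its upper face, their tops 56 mm above the ledge; origin on the axis at ledge height. The tooth that holds the pawl is undercut 15 degrees: only when the lever is pushed 0.04 to 0.05 rad tighter is the nose free to rise. Past 0.06 rad the rest may be overtightened. A tooth is 0.314 rad
- lever_hinge (a point): point on the lever's vertical pivot axis, 82 mm above the ledge, level with the top of the thumb pad at rest. The lever is a flat steel bar on edge, 168 mm long from here, its top 72 mm above the ledge
- lever (a joint): lever angle in rad, growing counter-clockwise from above: the opening way. Locked at the start between 0 and 0.1; open stop at 0.6; smaller is tighter. The jaw moves 20 mm per rad. Springs always drive it open: at the thumb pad some 8 to 12 N clamped, 4 N near the stop, so it follows a hand that draws back, and flies if let go with the pawl off (it must stay under 0.9 rad/s)
- pawl (a joint): angle in rad of the brass pawl that rocks on the lever; 0: nose down in the teeth. It grows as the thumb pad, 53 mm from its pin, goes down. The nose is clear of the teeth from 0.13; stop at 0.17 (9 mm of pad travel). A spring returns it (2 N at the pad, 5 N at the stop): unless held off all the way, it drops into the next tooth and locks the lever
- thumb_pad: red plate on the pawl's tail, 46 mm along the lever x 36 mm across. Origin at the centre of its top: at rest 82 mm above the ledge, 135 mm from the pivot along the lever and 16 mm to the opening side of the pivot line; x along the lever, outward. 3 to 6 N press the unloaded pawl off; on a loaded tooth it jams and takes over 20 N. Over 18 N bends it: touch slowly
- palm (a point): middle of the black palm plate's face towards the thumb pad: 135 mm from the pivot, 6 mm to the tightening side of the pivot line (4 mm beside the pad), 95 mm above the ledge. The plate is on the lever, upright, 74 mm long, 10 mm thick, its top at 112 mm. Closed fingertips on the pad beside it can push this face (away from the pad: tighter) and press the pad in one hold
- jaw: sliding jaw, a black rubber-faced plate 50 x 10 x 40 mm between the wheel and the rest, backed by a spring; origin at the centre of its face on the rest, z up. It squeezes the rest with 25 to 40 N at the start and 160 N more per rad of tightening; over 50 N is too much
- rest: blue plastic rail rest, 112 mm high, 0.2 to 0.4 kg: a foot 44 x 44 mm, 66 mm high, and on it a fork of two upright cheeks (8 mm thick, 44 mm wide), outer faces 40 mm apart along its x. Origin at the centre of its underside, z up. It stands between the jaws at y = 109 mm of the clamp, its top 66 mm above them. Take it by the cheeks, across x, from above
- dish: round stainless steel dish, 180 mm across the rim, 32 mm high, flat floor about 140 mm across and 3 mm above its origin. Origin at the centre of its underside
- scraper: hard silicone scraper, grey handle and yellow blade, 130 x 75 x 12 mm, lying on the ledge; origin at its underside; leave it alone
- pin0: pale clothespin, 74 x 11 x 10 mm, lying on the ledge; leave it alone
- pin1: pale clothespin like pin0; leave it alone
- pin2: pale clothespin like pin0; leave it alone
Not all that is in view belongs to the job. Of the things like the rest, leave any that is green or turquoise; of the rest the smaller one is meant.

How it is judged:
On the way, in this order (a step that is already met when the one before it is completed fails the run):
1. the pawl is lifted clear of the ratchet wheel while the jaw still holds the rest (value of joint pawl above 0.12 rad and value of joint lever below 0.2 rad), for 0.1 s.
2. the lever is backed off to its open stop (value of joint lever above 0.55 rad), for 0.2 s.
At the end, for the whole second after the job is handed in: the lever is at its open stop (joint lever above 0.5 rad); the rest stands still and upright (within 0.1 rad) on the dish's floor (at most 8 mm above the dish's underside), within 40 mm of its middle; the dish stands level on the ledge (within 0.1 rad, 10 mm) (value of joint lever above 0.5 rad and horizontal distance between rest and dish below 0.04 m and z of rest in the frame of dish below 0.008 m and angle between each of rest, dish's own z axis and vertical below 0.1 rad and linear speed of rest below 0.02 m/s and height (world z) of dish below 0.01 m); the robot touches nothing.
It fails at once if the thumb pad is pressed so hard that the pawl bends (over 18 N), as happens when the pawl is forced off a loaded tooth or against its stop (contact force between anything else and thumb_pad above 18 N).
It fails at once if the rest is overtightened (the jaw squeezes it with over 50 N) (contact force between jaw and rest above 50 N).
It fails at once if the lever is let fly back (faster than 0.9 rad/s) (velocity of joint lever above 0.9 rad/s).
It fails at once if the rest is dropped or thrown into the dish (it meets the dish faster than 0.4 m/s) (contact force between rest and dish above 0.5 N and linear speed of rest above 0.4 m/s).
It fails at once if the scraper or a clothespin is pushed more than 30 mm from where it lay (distance of any of scraper, pin0, pin1, pin2 from where it was at the start of the episode above 0.03 m).
It also fails if it takes over 72 s, if anything falls off the work surface, if the arm or the gripper's body presses on something with over 40 N, if the wrist force passes 120 N, or if a joint passes its speed limit or range.

ROBOT

A 7-joint arm with a two-finger parallel gripper is mounted at the origin on the work surface. World frame = base frame: x ahead of the robot, y to its left, z up, the work surface at z = 0. Lengths are in m, angles in rad, forces in N, time in s.
With the tool pointing down it reaches from about 0.35 to 0.9 m from the base axis. Payload 8.1 kg.
Tool frame: the origin (TCP) lies at the very end of the fingers, on their centre line; the grasp point (between the pads) lies env.hold_point_z behind it (env.hold_point_z is the distance from the TCP to the grasp point, in m); z points along the fingers, y is the direction in which the jaws open and shut (so a half turn about z gives the same grasp; the last joint's range is limited). The gripper opens to 85 mm and grips with 20 to 120 N. Pads are 22 mm wide; open, the fingers measure 114 mm over their backs; the gripper's body (76 mm by 85 mm) begins 54 mm behind the grasp point. The pads swing forward as they close: fully open they stand 13 mm farther back than shut.
Start: joints at [-1.447, 0.434, 0.025, 1.573, -0.012, 1.134, -0.075], TCP at [0.141, 0.609, 0.231] pointing down, gripper open.
Joint ranges: [-2.62, 2.62], [-0.44, 2.09], [-1.27, 1.32], [0.08, 2.57], [-1.32, 4.46], [0.12, 2], [-2.74, 2.74]. Speed limits (rad/s): [2.22, 2.22, 3.01, 3.01, 3.14, 3.14, 3.14].

INTERFACE

Orientations are given as a rotation vector (axis times angle).
In Python, from station import env, imaging gives the robot as it stands.
- The arm moves only by the tool apply_moves, never from a script. Its argument "deltas" is text: rows parted by semicolons, each of 7 numbers parted by spaces: the shift along the tool's x, y, z in mm, then the turn, a rotation vector about the tool's x, y, z in degrees, then the finger opening in mm, from 0 to 85.4. In form: dx dy dz wx wy wz fingers; .... A call has 1 to 5 rows; each row shifts and turns the commanded pose from where the row before left it, along the tool's axes as they then stand; what a row does not reach is not made up. A row lasts 1/8 s, in which the tool goes at most 62.5 mm and 10.7 degrees, less where a joint would pass 70% of its speed; a pose out of reach is approached as far as the arm can. A call is refused whole if a number of a shift passes 62.5 or a number of a turn 10.7, either way. A call with a gripper value outside its range is refused whole. The fingers move at their own pace and stop on an object; the grip force is fixed at half the most. Time passes only in rows, so rows that do not move let the fingers close. It gives the time, the measured TCP pose, the force and the opening at its end, in the units of the state.
- env.get_state(): the state, without advancing time (a new reading comes with each control period).
- imaging.capture(name): name is "scene" or "top"; returns the picture (420x560x3 uint8, red, green, blue); there is no depth.
- imaging.camera_info(name): a dict with "fovy" (degrees; the focal length in pixels is half the picture's height over the tangent of half this angle, whatever the lens; pixels are square), "cx", "cy" (the principal point, pixels), "rvec" (rotation vector, rad) and "tvec" (3), from world to camera coordinates, as OpenCV has them. Camera axes: x right, y down, z forward; pixel columns grow to the right and rows downward; lengths in m; the calibration is good to about 2 mm. A picture is of the moment at which its call begins. camera_info takes no time and is no camera call.
- env.finish_job(): hands the job in, once; it reports no verdict.
The state is a dict: "time": time; "joint_pos": joint angles; "qvel": joint speeds; "joint_efforts": joint torques, N m; "tool_pos": TCP position; "ee_rot": TCP orientation; "ft_force": force on the tool from outside, world axes, zero at the start; "torque": the same for the moment, N m; "gripper_width": finger opening in m.
Only numpy, scipy, OpenCV 4.12 (cv2) and the standard library are available. Lean on these libraries where they do the work, as an engineer would, in place of code of your own. Each camera call takes 0.05 s, during which the arm holds its last target.

## Working session

There is one attempt and no reset: what is moved stays moved. The work goes in short steps, Python scripts to look and compute and a tool call to move; the robot and the scene stay as the last step left them, time stands still between calls to the robot, and variables do not carry over. Pictures are saved under pics/ and viewed, and the job is handed in when it is done.

Besides the shell and the picture viewer there is one more tool, called by a JSON object that holds its "api" and its "payload". apply_moves: Moves the arm, as the interface text tells. Its arguments: {"type":"object","properties":{"deltas":{"type":"string"}},"required":["deltas"]}

```bash
ls; mkdir -p pics; python3 - <<'E'
from station import env, imaging
import cv2
for n in ("scene","top"):
    cv2.imwrite(f"pics/{n}0.png",imaging.capture(n)[:,:,::-1]); print(n,imaging.camera_info(n))
print(env.get_state(), env.hold_point_z)
E
```

```text
pics
scene {'fovy': 44.963712199141995, 'cx': 281.43691669143266, 'cy': 204.87774801338787, 'rvec': array([ 1.38734859,  2.16984884, -0.91411959]), 'tvec': array([ 0.30034926, -0.28978779,  1.57663414])}
top {'fovy': 54.45110544686743, 'cx': 273.67733642546636, 'cy': 204.2517737059801, 'rvec': array([ 2.14877034, -2.17635138,  0.11739399]), 'tvec': array([-0.0627277 ,  0.58156943,  0.89408096])}
{'time': 0.1, 'joint_pos': array([-1.44659145,  0.43512757,  0.02499479,  1.57401359, -0.01159828,
        1.13400001, -0.07512343]), 'qvel': array([ 0.00075992, -0.00203469,  0.00205939, -0.00313987, -0.00054005,
       -0.00075964,  0.00066008]), 'joint_efforts': array([ 3.07518712e-03, -6.71752095e+01,  1.02823064e+00, -3.16906106e+01,
        1.58384966e-02,  7.30308107e-03, -3.01263117e-05]), 'tool_pos': array([0.14050237, 0.60853444, 0.23061779]), 'ee_rot': array([-3.55672579e-01, -3.12137209e+00,  2.20434460e-03]), 'ft_force': array([-0.45723739,  0.2447825 ,  0.18798984]), 'torque': array([ 0.01044162,  0.01025613, -0.00087863]), 'gripper_width': 0.08514462602450559} 0.0187
```

View pics/scene0.png

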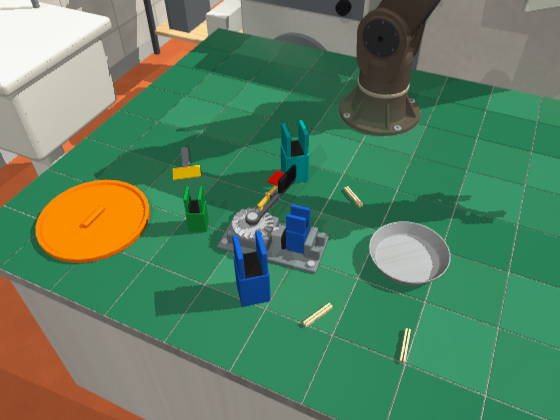

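View pics/top0.png

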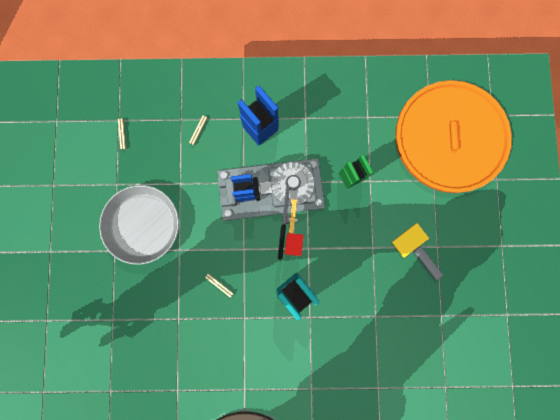

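```bash
cat > h.py <<'E'
import numpy as np, cv2
from scipy.spatial.transform import Rotation as R
from station import env, imaging
def cam(n):
    c=imaging.camera_info(n); f=210/np.tan(np.radians(c['fovy']/2))
    K=np.array([[f,0,c['cx']],[0,f,c['cy']],[0,0,1]]); M=R.from_rotvec(c['rvec']).as_matrix()
    return K,M,np.array(c['tvec'])
def ray(n,uv,z):
    K,M,t=cam(n); o=-M.T@t; d=M.T@np.linalg.inv(K)@np.array([uv[0],uv[1],1.0])
    return o+d*(z-o[2])/d[2]
def proj(n,p):
    K,M,t=cam(n); q=K@(M@np.array(p)+t); return q[:2]/q[2]
def tri(a,b):
    A=[];B=[]
    P=[]
    for n,uv in (("scene",a),("top",b)):
        K,M,t=cam(n); P.append(K@np.c_[M,t])
    X=cv2.triangulatePoints(P[0],P[1],np.array(a,float),np.array(b,float))[:,0]; return X[:3]/X[3]
E
python3 - <<'E'
from h import *
s=cv2.imread("pics/scene0.png");t=cv2.imread("pics/top0.png")
cv2.imwrite("pics/z1.png",cv2.resize(s[110:310,170:370],None,fx=3,fy=3,interpolation=cv2.INTER_CUBIC))
cv2.imwrite("pics/z2.png",cv2.resize(t[140:330,200:340],None,fx=3,fy=3,interpolation=cv2.INTER_CUBIC))
for n in("scene","top"):
    K,M,tt=cam(n); print(n,K[0,0],-M.T@tt)
hs=cv2.cvtColor(t,cv2.COLOR_BGR2HSV)
m=((hs[...,0]<5)|(hs[...,0]>175))&(hs[...,1]>200)&(hs[...,2]>80)
m[:120]=0
m=m.astype(np.uint8); c=max(cv2.findContours(m,0,2)[0],key=cv2.contourArea); r=cv2.minAreaRect(c); print(r,ray("top",r[0],.082))
for uv in cv2.boxPoints(r): print(uv,ray("top",uv,.082))
E
```

```text
scene 507.4392918740028 [1.3235448  0.29717696 0.90547053]
top 408.1679508207342 [ 0.4776392 -0.0722842  0.9529818]
((293.7256164550781, 243.96951293945312), (15.349984169006348, 20.098541259765625), 6.34019136428833) [ 0.48974006 -0.11176374  0.082     ]
[284.98782 253.10976] [ 0.47070045 -0.09290933  0.082     ]
[287.2073  233.13414] [ 0.51288574 -0.09829642  0.082     ]
[302.4634  234.82927] [ 0.50887125 -0.13070884  0.082     ]
[300.24393 254.80489] [ 0.46673275 -0.12515054  0.082     ]
```

View pics/z1.png

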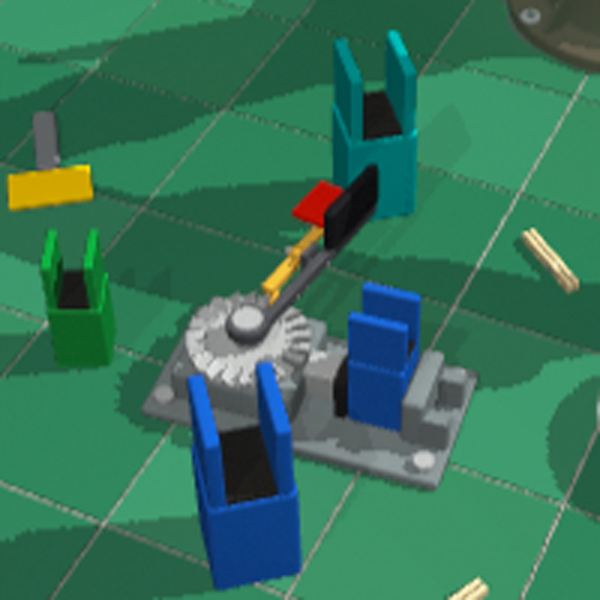

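View pics/z2.png

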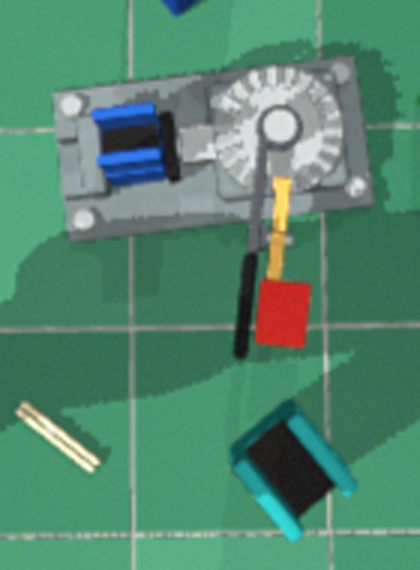

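```bash
python3 - <<'E'
from h import *
np.set_printoptions(precision=4,suppress=True)
z1=lambda u,v:(u/3+170,v/3+110)
z2=lambda u,v:(u/3+200,v/3+140)
print("hub tri",tri(z1(247,321),z2(280,126)), ray("top",z2(280,126),.08))
# bolts on plate
b=[(71,104),(83,219),(357,186),(341,72)]
for p in b: print("bolt",ray("top",z2(*p),.012))
# plate corners
for p in [(53,92),(70,241),(373,205),(353,57)]: print("corner",ray("top",z2(*p),.010))
# rest cheeks top corners
for p in [(93,115),(154,103),(162,178),(102,162)]: print("rest?",ray("top",z2(*p),.122))
print("teal",tri(z1(340,38),z2(233,455)) ,tri(z1(395,35),z2(297,405)))
for p in [(233,455),(297,405),(352,493),(298,538)]: print("teal z.11",ray("top",z2(*p),.11))
t=cv2.imread("pics/top0.png");
print("palm",[ray("top",z2(*p),.112) for p in [(251,254),(240,356)]])
E
python3 - <<'E'
import sys; sys.path.insert(0,'.')
from h import *
t=cv2.imread("pics/top0.png")
cv2.imwrite("pics/z3.png",cv2.resize(t[170:280,80:260],None,fx=4,fy=4,interpolation=cv2.INTER_CUBIC))
E
```

```text
hub tri [ 0.6247 -0.113   0.0694] [ 0.6233 -0.1134  0.08  ]
bolt [0.6542 0.046  0.012 ]
bolt [0.564  0.0367 0.012 ]
bolt [ 0.5869 -0.1753  0.012 ]
bolt [ 0.6767 -0.165   0.012 ]
corner [0.6643 0.0604 0.01  ]
corner [0.5473 0.0469 0.01  ]
corner [ 0.5722 -0.1875  0.01  ]
corner [ 0.689  -0.1749  0.01  ]
rest? [0.6257 0.0171 0.122 ]
rest? [ 0.6335 -0.025   0.122 ]
rest? [ 0.5814 -0.0301  0.122 ]
rest? [0.5929 0.0109 0.122 ]
teal [ 0.4179 -0.1054  0.201 ] [ 0.4249 -0.094   0.2109]
teal z.11 [ 0.3934 -0.0762  0.11  ]
teal z.11 [ 0.4263 -0.1201  0.11  ]
teal z.11 [ 0.3673 -0.156   0.11  ]
teal z.11 [ 0.3381 -0.1191  0.11  ]
palm [array([ 0.5292, -0.0904,  0.112 ]), array([ 0.4598, -0.0818,  0.112 ])]
```

View pics/z3.png

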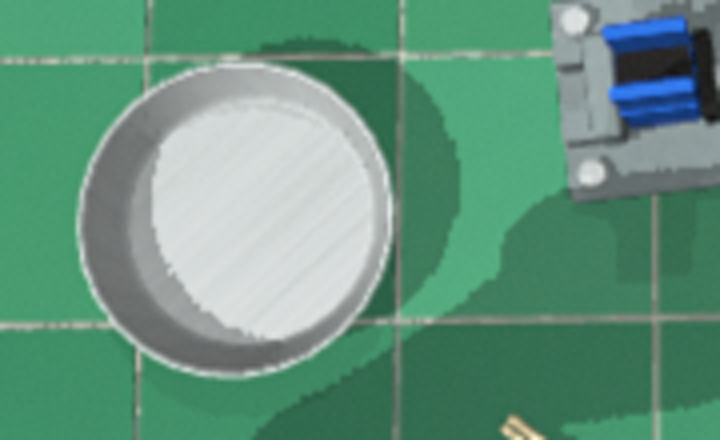

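```bash
python3 - <<'E'
from h import *
np.set_printoptions(precision=4,suppress=True)
z1=lambda u,v:(u/3+170,v/3+110)
z2=lambda u,v:(u/3+200,v/3+140)
z3=lambda u,v:(u/4+80,v/4+170)
print("teal",[tri(z1(*a),z2(*b)) for a,b in [((340,38),(352,493)),((358,78),(297,405)),((395,35),(298,538)),((415,70),(233,455))]])
# rest tops: scene cheek tops; near cheek (-> larger x) and far
print("rest",[tri(z1(*a),z2(*b)) for a,b in [((350,315),(154,103)),((408,333),(93,115)),((365,285),(162,145)),((419,296),(97,155))]])
# dish rim ellipse
c=[ray("top",z3(*p),.032)[:2] for p in [(78,220),(391,215),(240,62),(235,377)]]
print(c,np.mean(c[:2],0),np.mean(c[2:],0))
t=cv2.imread("pics/top0.png");
s=env.get_state(); print(R.from_rotvec(s['ee_rot']).as_matrix())
E
```

```text
teal [array([ 0.3731, -0.1507,  0.1567]), array([ 0.4277, -0.1124,  0.1646]), array([ 0.344 , -0.1144,  0.1515]), array([ 0.3979, -0.0736,  0.164 ])]
rest [array([ 0.6328, -0.0233,  0.1218]), array([0.6262, 0.0193, 0.1153]), array([ 0.6024, -0.0267,  0.1234]), array([0.5969, 0.0154, 0.1244])]
[array([0.5387, 0.3243]), array([0.5392, 0.1472]), array([0.6278, 0.2348]), array([0.4497, 0.2333])] [0.5389 0.2358] [0.5387 0.234 ]
[[-0.9744  0.225  -0.0002]
 [ 0.225   0.9744 -0.0014]
 [-0.0001 -0.0014 -1.    ]]
```

{"api": "apply_moves", "payload": {"deltas": "-35 -20 0 0 0 -5.7 0;-35 -20 0 0 0 0 0;-35 -20 0 0 0 0 0;-35 -20 0 0 0 0 0;-35 -20 0 0 0 0 0"}}

```text
time: 0.72
tool_pos: [0.2997, 0.4834, 0.231]
ee_rot: [-0.2, -3.135, 0.001]
ft_force: [0.2, -0.1, 1.0]
gripper_width: 0.0002
```

{"api": "apply_moves", "payload": {"deltas": "-35 -20 0 0 0 0 0;-35 -20 0 0 0 0 0;-35 -20 0 0 0 0 0;-35 -20 0 0 0 0 0;-35 -20 0 0 0 0 0"}}

```text
time: 1.35
tool_pos: [0.4605, 0.3621, 0.231]
ee_rot: [-0.2, -3.135, 0.001]
ft_force: [0.2, 0.6, 0.4]
gripper_width: 0.0001
```

{"api": "apply_moves", "payload": {"deltas": "-9 -47 0 0 0 0 0;-9 -47 0 0 0 0 0;-9 -47 0 0 0 0 0;-9 -47 0 0 0 0 0;-9 -47 0 0 0 0 0"}}

```text
time: 1.98
tool_pos: [0.4742, 0.1227, 0.2312]
ee_rot: [-0.2, -3.135, 0.0]
ft_force: [0.9, 0.4, 0.6]
gripper_width: 0.0005
```

{"api": "apply_moves", "payload": {"deltas": "-9 -47 0 0 0 0 0;-9 -47 0 0 0 0 0;-9 -47 0 0 0 0 0;-9 -47 0 0 0 0 0;-5 -30 0 0 0 0 0"}}

```text
time: 2.6
tool_pos: [0.4871, -0.0997, 0.2312]
ee_rot: [-0.204, -3.135, 0.001]
ft_force: [0.5, 0.3, 0.0]
gripper_width: -0.0001
```

{"api": "apply_moves", "payload": {"deltas": "0 0 0 0 0 0 0;0 0 0 0 0 0 0"}}

```text
time: 2.85
tool_pos: [0.4873, -0.0964, 0.231]
ee_rot: [-0.199, -3.135, -0.001]
ft_force: [-0.1, -0.1, -0.7]
gripper_width: 0.0002
```

```bash
python3 - <<'E'
from h import *
np.set_printoptions(precision=4,suppress=True)
s=env.get_state(); print(s['tool_pos'],R.from_rotvec(s['ee_rot']).as_matrix(),s['ft_force'])
t=imaging.capture("top")[:,:,::-1]; sc=imaging.capture("scene")[:,:,::-1]
cv2.imwrite("pics/a.png",np.hstack([cv2.resize(t[140:320,200:340],None,fx=2.8,fy=2.8),cv2.resize(sc[90:270,180:320],None,fx=2.8,fy=2.8)]))
for n in("top","scene"): print(proj(n,s['tool_pos']))
E
```

```text
[ 0.4873 -0.0964  0.231 ] [[-0.9919  0.1266 -0.0006]
 [ 0.1266  0.9919  0.0005]
 [ 0.0007  0.0004 -1.    ]] [-0.1153 -0.1176 -0.7279]
[288.8552 244.2242]
[283.3732 128.5131]
```

View pics/a.png

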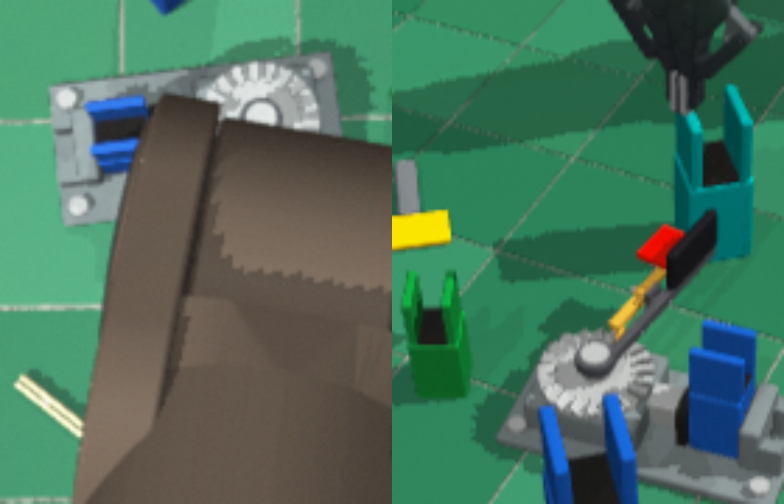

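{"api": "apply_moves", "payload": {"deltas": "-2 -8 0 0 0 0 0;-2 -7 25 0 0 0 0;0 0 30 0 0 0 0;0 0 20 0 0 0 0;0 0 0 0 0 0 0"}}

```text
time: 3.58
tool_pos: [0.4887, -0.1125, 0.1552]
ee_rot: [-0.199, -3.132, 0.0]
ft_force: [1.0, 0.8, 1.2]
gripper_width: 0.0003
```

```bash
cat > look.py <<'E'
from h import *
import sys
np.set_printoptions(precision=4,suppress=True)
s=env.get_state(); print(s['time'],s['tool_pos'],s['ft_force'],proj("scene",s['tool_pos']))
sc=imaging.capture("scene")[:,:,::-1]
cv2.imwrite(f"pics/{sys.argv[1]}.png",cv2.resize(sc[100:280,200:380],None,fx=3.2,fy=3.2,interpolation=cv2.INTER_CUBIC))
cv2.imwrite(f"pics/{sys.argv[1]}_raw.png",sc)
E
python3 look.py b
```

```text
3.575 [ 0.4887 -0.1125  0.1552] [0.9849 0.7605 1.1994] [277.1707 153.582 ]
```

View pics/b.png

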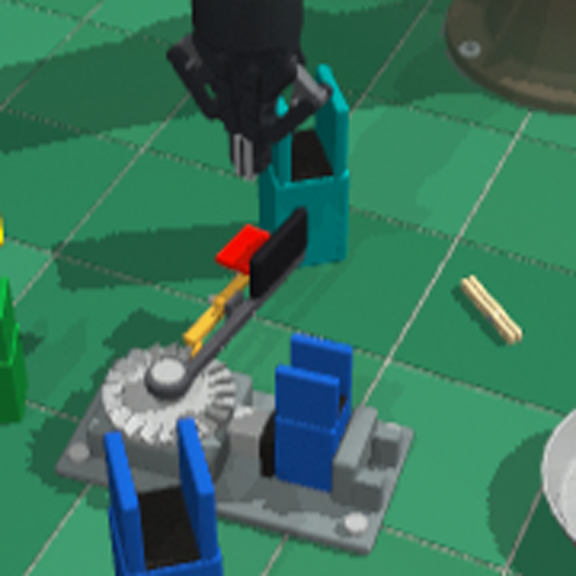

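{"api": "apply_moves", "payload": {"deltas": "0 0 20 0 0 0 0;0 0 20 0 0 0 0;0 0 12 0 0 0 0;0 0 5 0 0 0 0;0 0 0 0 0 0 0"}}

```text
time: 4.25
tool_pos: [0.4898, -0.1126, 0.0996]
ee_rot: [0.2, 3.135, -0.0]
ft_force: [-0.2, 0.3, 0.7]
gripper_width: -0.0001
```

```bash
python3 look.py c
```

```text
4.25 [ 0.4898 -0.1126  0.0996] [-0.1992  0.2718  0.6625] [277.2573 171.8195]
```

View pics/c.png

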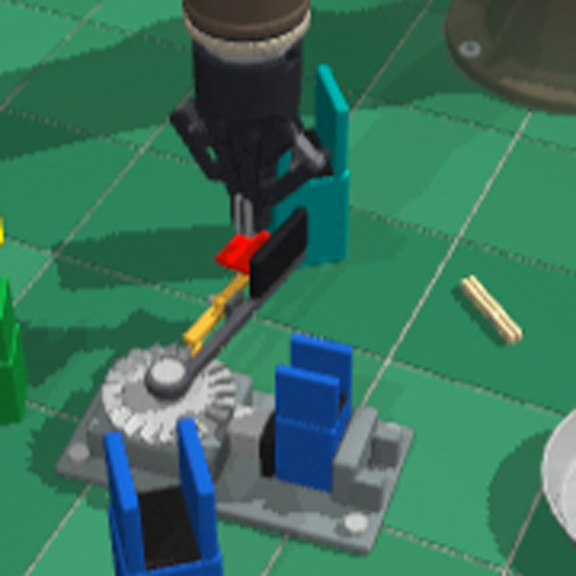

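{"api": "apply_moves", "payload": {"deltas": "0 0 5 0 0 0 0;0 0 4 0 0 0 0;0 0 1 0 0 0 0;0 0 0 0 0 0 0;0 0 0 0 0 0 0"}}

```text
time: 4.92
tool_pos: [0.4896, -0.1126, 0.0894]
ee_rot: [0.2, 3.135, 0.0]
ft_force: [0.1, 1.4, 0.2]
gripper_width: 0.0002
```

{"api": "apply_moves", "payload": {"deltas": "0 0 1 0 0 0 0;0 0 1 0 0 0 0;0 0 0 0 0 0 0"}}

```text
time: 5.3
tool_pos: [0.4895, -0.1125, 0.0872]
ee_rot: [-0.2, -3.135, -0.0]
ft_force: [-0.2, -0.4, -0.7]
gripper_width: 0.0002
```

{"api": "apply_moves", "payload": {"deltas": "0 0 1 0 0 0 0;0 0 1 0 0 0 0;0 0 0 0 0 0 0"}}

```text
time: 5.68
tool_pos: [0.4895, -0.1126, 0.0852]
ee_rot: [-0.2, -3.135, -0.0]
ft_force: [0.0, -0.1, -0.5]
gripper_width: -0.0001
```

{"api": "apply_moves", "payload": {"deltas": "0 0 1 0 0 0 0;0 0 0 0 0 0 0"}}

```text
time: 5.92
tool_pos: [0.4895, -0.1125, 0.0842]
ee_rot: [-0.2, -3.135, -0.0]
ft_force: [-0.9, -0.3, -0.4]
gripper_width: 0.0001
```

{"api": "apply_moves", "payload": {"deltas": "0 0 0.5 0 0 0 0;0 0 0 0 0 0 0"}}

```text
time: 6.18
tool_pos: [0.4896, -0.1126, 0.0838]
ee_rot: [0.2, 3.135, 0.0]
ft_force: [0.3, 0.1, -0.7]
gripper_width: 0.0
```

{"api": "apply_moves", "payload": {"deltas": "0 0 0.5 0 0 0 0;0 0 0 0 0 0 0"}}

```text
time: 6.42
tool_pos: [0.4896, -0.1125, 0.0833]
ee_rot: [0.2, 3.135, 0.0]
ft_force: [0.3, -0.2, -0.3]
gripper_width: -0.0001
```

{"api": "apply_moves", "payload": {"deltas": "0 0 0.5 0 0 0 0;0 0 0 0 0 0 0"}}

```text
time: 6.68
tool_pos: [0.4895, -0.1126, 0.0827]
ee_rot: [-0.2, -3.135, -0.0]
ft_force: [-0.9, -0.1, 0.3]
gripper_width: -0.0001
```

{"api": "apply_moves", "payload": {"deltas": "0 0 0.5 0 0 0 0;0 0 0 0 0 0 0"}}

```text
time: 6.92
tool_pos: [0.4895, -0.1126, 0.0823]
ee_rot: [-0.2, -3.135, -0.0]
ft_force: [0.1, 0.1, 0.5]
gripper_width: 0.0003
```

{"api": "apply_moves", "payload": {"deltas": "0 0 0.5 0 0 0 0;0 0 0 0 0 0 0"}}

```text
time: 7.18
tool_pos: [0.4896, -0.1126, 0.0821]
ee_rot: [0.2, 3.135, 0.0]
ft_force: [-1.6, 0.1, 5.2]
gripper_width: 0.0001
```

{"api": "apply_moves", "payload": {"deltas": "0 0 0.3 0 0 0 0;0 0 0 0 0 0 0"}}

```text
time: 7.42
tool_pos: [0.4895, -0.1127, 0.0819]
ee_rot: [0.2, 3.135, 0.0]
ft_force: [-2.6, 0.3, 9.1]
gripper_width: -0.0004
```

{"api": "apply_moves", "payload": {"deltas": "0 0 -1.8 0 0 0 0;0 5 0 0 0 0 0;0 3 0 0 0 0 0;0 0 0 0 0 0 0"}}

```text
time: 7.92
tool_pos: [0.4906, -0.1046, 0.0832]
ee_rot: [0.199, 3.135, -0.0]
ft_force: [0.1, -1.7, -0.1]
gripper_width: 0.0001
```

{"api": "apply_moves", "payload": {"deltas": "0 1.5 0 0 0 0 0;0 0 0 0 0 0 0"}}

```text
time: 8.18
tool_pos: [0.4907, -0.1036, 0.0833]
ee_rot: [0.201, 3.135, -0.001]
ft_force: [1.2, -3.6, -0.5]
gripper_width: -0.0004
```

{"api": "apply_moves", "payload": {"deltas": "0 1 0 0 0 0 0;0 0 0 0 0 0 0"}}

```text
time: 8.43
tool_pos: [0.4909, -0.1029, 0.0833]
ee_rot: [0.201, 3.135, -0.001]
ft_force: [1.7, -5.5, -2.6]
gripper_width: -0.0003
```

{"api": "apply_moves", "payload": {"deltas": "0 1 0 0 0 0 0;0 0 0 0 0 0 0"}}

```text
time: 8.68
tool_pos: [0.491, -0.1023, 0.0833]
ee_rot: [0.202, 3.135, -0.002]
ft_force: [0.5, -7.2, -1.9]
gripper_width: 0.0
```

{"api": "apply_moves", "payload": {"deltas": "0 1 0 0 0 0 0;0 0 0 0 0 0 0"}}

```text
time: 8.93
tool_pos: [0.4911, -0.1017, 0.0833]
ee_rot: [0.202, 3.135, -0.002]
ft_force: [-0.1, -8.2, -0.6]
gripper_width: -0.0001
```

```bash
python3 look.py d; python3 - <<'E'
from h import *
for f in ("c","d"):
    im=cv2.imread(f"pics/{f}_raw.png"); h=cv2.cvtColor(im,cv2.COLOR_BGR2HSV)
    m=((h[...,0]<5)|(h[...,0]>175))&(h[...,1]>200)&(h[...,2]>80); m[:160]=0;m[200:]=0;m[:,:240]=0;m[:,320:]=0
    v,u=np.nonzero(m); print(f,len(u),u.mean(),v.mean(),u.min(),v.max())
    p=im[165:200,275:300].max(2)<40; v,u=np.nonzero(p); print(len(u),u.mean()+275,v.mean()+165,u.max()+275)
E
```

```text
8.925 [ 0.4911 -0.1017  0.0833] [-0.1066 -8.2268 -0.5782] [281.2031 178.4383]
c 112 274.92857142857144 178.28571428571428 268 185
263 286.06463878326997 178.40304182509504 295
d 68 274.1617647058824 180.11764705882354 269 185
357 286.6386554621849 176.25210084033614 296
```

View pics/d.png

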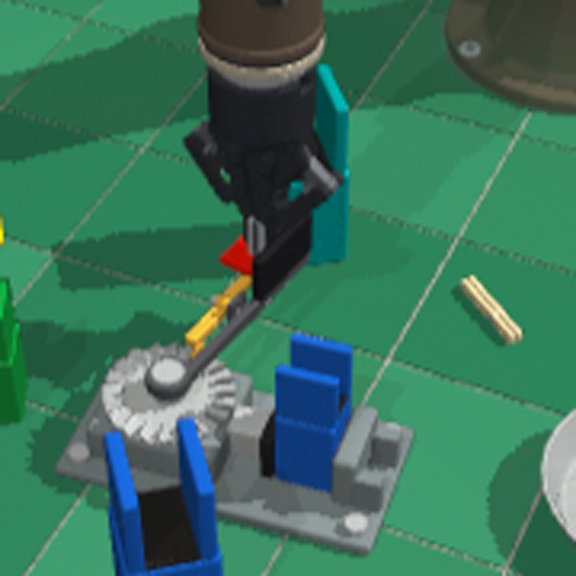

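```bash
cat > edge.py <<'E'
from h import *
import sys
# brass arm / red pad near corner / palm right-edge shift vs reference c
ref=cv2.imread("pics/c_raw.png").astype(np.float32)
def feat(im):
    out=[]
    for v in range(182,192):   # lever/palm bottom-right edge against green
        row=im[v,272:306,1].astype(float)-im[v,272:306,2]*0  # green channel
        d=row; k=np.where(d<60)[0]
        if len(k)==0: out.append(np.nan); continue
        i=k[-1]
        a,b=d[i],d[i+1] if i+1<len(d) else np.nan
        out.append(272+i+(60-a)/(b-a))
    return np.array(out)
np.set_printoptions(precision=2,suppress=True)
for f in sys.argv[1:]:
    im=cv2.imread(f"pics/{f}_raw.png").astype(np.float32); print(f,feat(im))
    for nm,(r0,r1,c0,c1) in dict(bar=(188,222,250,285),brass=(184,212,252,276),palm=(178,196,277,300)).items():
        a=cv2.cvtColor(ref[r0:r1,c0:c1],cv2.COLOR_BGR2GRAY);b=cv2.cvtColor(im[r0:r1,c0:c1],cv2.COLOR_BGR2GRAY)
        W=np.eye(2,3,dtype=np.float32)
        try: cc,W=cv2.findTransformECC(a,b,W,cv2.MOTION_TRANSLATION,(3,100,1e-5)); print("  ",nm,round(cc,3),W[:,2])
        except Exception as e: print(nm,"fail")
E
python3 edge.py c b d; python3 - <<'E'
from h import *
# expected image motion of points on lever for 0.045 rad tighter
P=np.array([.625,-.113]); u=np.array([-.992,.127]); o=np.array([-.127,-.992])
for r in (60,85,110,135,170):
    p=P+u*r/1e3; q=P+(R.from_euler('z',-.045).as_matrix()[:2,:2]@u)*r/1e3
    print(r,proj("scene",[*p,.07]),proj("scene",[*q,.07])-proj("scene",[*p,.07]))
E
```

```text
c [291.78 291.17 290.07 289.16 288.21 287.62 286.56 285.56 284.67 283.75]
   bar 1.0 [-0.  0.]
   brass 1.0 [-0.  0.]
   palm 1.0 [-0.  0.]
b [291.78 291.14 290.06 289.12 288.26 287.67 286.62 285.67 284.71 283.8 ]
   bar 1.0 [ 0.01 -0.  ]
   brass 1.0 [ 0.01 -0.  ]
   palm 0.999 [-0.01  0.03]
d [293.6  292.58 291.6  290.6  289.84 288.95 287.94 287.11 286.06 285.12]
   bar 0.959 [0.45 0.13]
   brass 0.983 [0.53 0.19]
   palm 0.954 [ 1.49 -0.07]
60 [266.49202122 201.33892665] [0.94007919 0.43609733]
85 [272.27603859 195.12536684] [1.32316146 0.60256925]
110 [277.91935775 189.06295401] [1.70121093 0.76078928]
135 [283.42705081 183.14623936] [2.07426068 0.91120035]
170 [290.91912439 175.09777678] [2.58820461 1.1094425 ]
```

{"api": "apply_moves", "payload": {"deltas": "0 1 0 0 0 0.5 0;0 0 0 0 0 0 0"}}

```text
time: 9.22
tool_pos: [0.4911, -0.1011, 0.0833]
ee_rot: [0.217, 3.134, -0.003]
ft_force: [-0.4, -8.9, -2.2]
gripper_width: -0.0
```

```bash
python3 look.py e; python3 edge.py c d e
```

```text
9.225 [ 0.4911 -0.1011  0.0833] [-0.3768 -8.8587 -2.2385] [281.4266 178.5112]
c [291.78 291.17 290.07 289.16 288.21 287.62 286.56 285.56 284.67 283.75]
   bar 1.0 [-0.  0.]
   brass 1.0 [-0.  0.]
   palm 1.0 [-0.  0.]
d [293.6  292.58 291.6  290.6  289.84 288.95 287.94 287.11 286.06 285.12]
   bar 0.959 [0.45 0.13]
   brass 0.983 [0.53 0.19]
   palm 0.954 [ 1.49 -0.07]
e [294.07 293.18 292.06 291.07 290.05 289.05 288.5  287.7  286.5  285.62]
   bar 0.95 [0.47 0.13]
   brass 0.98 [0.54 0.13]
   palm 0.991 [1.74 0.14]
```

{"api": "apply_moves", "payload": {"deltas": "0 1 0 0 0 0.5 0;0 0.7 0 0 0 0 0;0 0 0 0 0 0 0"}}

```text
time: 9.65
tool_pos: [0.4913, -0.0996, 0.0833]
ee_rot: [0.231, 3.133, -0.003]
ft_force: [-0.2, -9.9, -2.2]
gripper_width: -0.0001
```

```bash
python3 look.py f; python3 edge.py c f; python3 - <<'E'
from h import *
# precise: predicted horizontal edge positions: model palm bottom/outer edge line, rotate
P=np.array([.625,-.113])
def edge(th,z,off):
    a=np.radians(172.7)-th; u=np.array([np.cos(a),np.sin(a)]); tt=-np.array([-u[1],u[0]])
    pts=np.array([proj("scene",[*(P+u*r/1e3+tt*off/1e3),z]) for r in range(90,172,4)])
    o=np.argsort(pts[:,1]); return np.interp(range(182,192),pts[o,1],pts[o,0])
for z,off in((.078,16),(.07,3)): print(z,edge(0,z,off),(edge(.045,z,off)-edge(0,z,off)))
E
```

```text
9.65 [ 0.4913 -0.0996  0.0833] [-0.2028 -9.915  -2.2363] [281.9362 178.7136]
c [291.78 291.17 290.07 289.16 288.21 287.62 286.56 285.56 284.67 283.75]
   bar 1.0 [-0.  0.]
   brass 1.0 [-0.  0.]
   palm 1.0 [-0.  0.]
f [294.67 293.6  292.6  291.64 290.67 289.67 288.64 287.85 287.21 286.17]
   bar 0.972 [0.64 0.19]
   brass 0.962 [0.69 0.29]
   palm 0.978 [2.06 0.24]
0.078 [289.94454078 289.02474179 288.1049428  287.18514381 286.26534482
 285.34554584 284.42574685 283.50594786 282.58614887 281.66634988] [3.13328402 3.04434008 2.95539614 2.86645221 2.77750827 2.68856433
 2.59962039 2.51067645 2.42173251 2.33278857]
0.07 [285.93670176 285.00864464 284.08058751 283.15253038 282.22447326
 281.29641613 280.368359   279.44030188 278.51224475 277.58418762] [3.14876405 3.05986326 2.97096248 2.88206169 2.79316091 2.70426012
 2.61535934 2.52645855 2.43755776 2.34865698]
```

View pics/f.png

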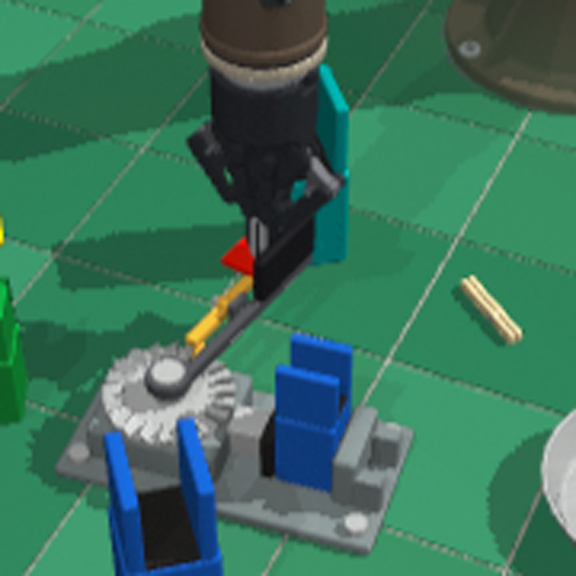

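{"api": "apply_moves", "payload": {"deltas": "0 0.6 0 0 0 0 0;0 0 1 0 0 0 0;0 0 0 0 0 0 0"}}

```text
time: 10.07
tool_pos: [0.4915, -0.0992, 0.0827]
ee_rot: [0.231, 3.132, -0.003]
ft_force: [-2.2, -10.7, 3.7]
gripper_width: 0.0002
```

{"api": "apply_moves", "payload": {"deltas": "0 0 0.5 0 0 0 0;0 0 0 0 0 0 0"}}

```text
time: 10.32
tool_pos: [0.4915, -0.0992, 0.0823]
ee_rot: [0.231, 3.132, -0.003]
ft_force: [-1.4, -10.7, 6.1]
gripper_width: 0.0002
```

{"api": "apply_moves", "payload": {"deltas": "0 0 0.5 0 0 0 0;0 0 0 0 0 0 0"}}

```text
time: 10.58
tool_pos: [0.4915, -0.0992, 0.082]
ee_rot: [0.231, 3.132, -0.003]
ft_force: [-2.8, -10.7, 8.3]
gripper_width: -0.0004
```

{"api": "apply_moves", "payload": {"deltas": "0 0 0.5 0 0 0 0;0 0 0 0 0 0 0"}}

```text
time: 10.82
tool_pos: [0.4915, -0.0992, 0.0815]
ee_rot: [0.231, 3.132, -0.003]
ft_force: [-3.4, -10.6, 9.5]
gripper_width: 0.0003
```

{"api": "apply_moves", "payload": {"deltas": "0 0 0.3 0 0 0 0;0 0 0 0 0 0 0"}}

```text
time: 11.08
tool_pos: [0.4915, -0.0992, 0.0813]
ee_rot: [0.231, 3.132, -0.003]
ft_force: [-3.3, -9.8, 10.6]
gripper_width: 0.0002
```

{"api": "apply_moves", "payload": {"deltas": "0 0 0.5 0 0 0 0;0 0 0 0 0 0 0"}}

```text
time: 11.32
tool_pos: [0.4914, -0.0992, 0.0808]
ee_rot: [0.231, 3.132, -0.003]
ft_force: [-3.4, -10.3, 9.6]
gripper_width: 0.0002
```

{"api": "apply_moves", "payload": {"deltas": "0 0 0.5 0 0 0 0;0 0 0 0 0 0 0"}}

```text
time: 11.58
tool_pos: [0.4914, -0.0992, 0.0803]
ee_rot: [0.231, 3.132, -0.003]
ft_force: [-4.3, -9.4, 11.6]
gripper_width: -0.0002
```

```bash
python3 look.py g; python3 edge.py f g
```

```text
11.575 [ 0.4914 -0.0992  0.0803] [-4.2698 -9.3781 11.6232] [282.1034 179.7104]
f [294.67 293.6  292.6  291.64 290.67 289.67 288.64 287.85 287.21 286.17]
   bar 0.972 [0.64 0.19]
   brass 0.962 [0.69 0.29]
   palm 0.978 [2.06 0.24]
g [295.18 294.   292.89 291.95 291.   289.94 289.   287.95 287.   285.95]
   bar 0.972 [0.64 0.17]
   brass 0.969 [0.65 0.22]
   palm 0.964 [2.29 0.18]
```

View pics/g.png

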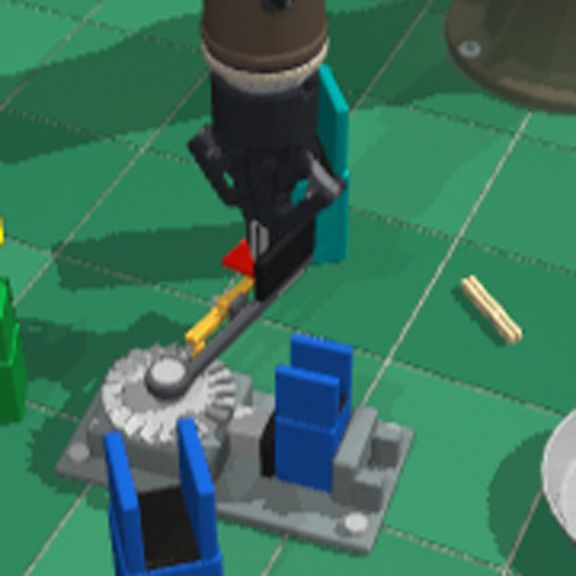

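{"api": "apply_moves", "payload": {"deltas": "0 0 0.5 0 0 0 0;0 0 0 0 0 0 0"}}

```text
time: 11.88
tool_pos: [0.4913, -0.0992, 0.0798]
ee_rot: [0.231, 3.133, -0.003]
ft_force: [-4.8, -10.3, 11.7]
gripper_width: 0.0001
```

{"api": "apply_moves", "payload": {"deltas": "0 0 0.5 0 0 0 0;0 0 0 0 0 0 0"}}

```text
time: 12.12
tool_pos: [0.4913, -0.099, 0.0793]
ee_rot: [0.231, 3.133, -0.002]
ft_force: [-4.2, -9.6, 12.0]
gripper_width: 0.0002
```

{"api": "apply_moves", "payload": {"deltas": "0 0 0.5 0 0 0 0;0 0 0 0 0 0 0"}}

```text
time: 12.38
tool_pos: [0.4912, -0.0989, 0.0788]
ee_rot: [0.231, 3.133, -0.002]
ft_force: [-5.6, -8.9, 13.2]
gripper_width: -0.0001
```

```bash
python3 look.py i; python3 edge.py g i; python3 - <<'E'
from h import *
print(np.array(1))
cv2.imwrite("pics/cmp.png",np.hstack([cv2.resize(cv2.imread(f"pics/{f}_raw.png")[165:230,235:305],None,fx=5,fy=5,interpolation=cv2.INTER_CUBIC) for f in("f","i")]))
E
```

```text
12.375 [ 0.4912 -0.0989  0.0788] [-5.5981 -8.9371 13.2192] [282.2362 180.126 ]
g [295.18 294.   292.89 291.95 291.   289.94 289.   287.95 287.   285.95]
   bar 0.972 [0.64 0.17]
   brass 0.969 [0.65 0.22]
   palm 0.964 [2.29 0.18]
i [295.62 294.5  293.5  292.5  291.56 290.62 289.67 288.67 287.6  286.7 ]
   bar 0.97 [0.71 0.14]
   brass 0.97 [0.67 0.1 ]
   palm 0.972 [2.38 0.69]
1
```

View pics/cmp.png

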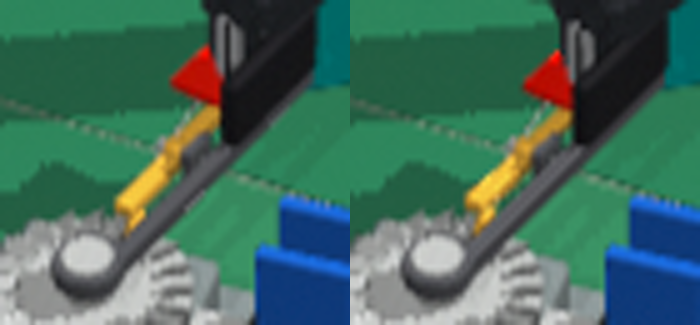

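{"api": "apply_moves", "payload": {"deltas": "0 -0.8 0 0 0 0 0;0 0 0 0 0 0 0"}}

```text
time: 12.68
tool_pos: [0.4911, -0.0995, 0.0789]
ee_rot: [0.231, 3.133, -0.002]
ft_force: [-4.7, -8.7, 13.4]
gripper_width: -0.0002
```

```bash
python3 look.py j; python3 edge.py i j
```

```text
12.675 [ 0.4911 -0.0995  0.0789] [-4.7084 -8.7276 13.3592] [282.0472 180.0437]
i [295.62 294.5  293.5  292.5  291.56 290.62 289.67 288.67 287.6  286.7 ]
   bar 0.97 [0.71 0.14]
   brass 0.97 [0.67 0.1 ]
   palm 0.972 [2.38 0.69]
j [295.1  294.06 293.06 292.06 291.17 290.13 289.18 288.18 287.12 286.12]
   bar 0.978 [0.61 0.08]
   brass 0.973 [0.63 0.03]
   palm 0.99 [2.15 0.63]
```

{"api": "apply_moves", "payload": {"deltas": "0 -0.1 0.5 0 0 0 0;0 0 0 0 0 0 0"}}

```text
time: 12.98
tool_pos: [0.4911, -0.0995, 0.0784]
ee_rot: [0.23, 3.133, -0.002]
ft_force: [-6.1, -8.0, 13.9]
gripper_width: -0.0003
```

{"api": "apply_moves", "payload": {"deltas": "0 -0.1 0.5 0 0 0 0;0 0 0 0 0 0 0"}}

```text
time: 13.22
tool_pos: [0.491, -0.0995, 0.0779]
ee_rot: [0.23, 3.133, -0.001]
ft_force: [-5.1, -7.7, 15.3]
gripper_width: -0.0004
```

```bash
python3 look.py k; python3 edge.py j k; python3 - <<'E'
from h import *
cv2.imwrite("pics/cmp2.png",np.hstack([cv2.resize(cv2.imread(f"pics/{f}_raw.png")[165:230,235:305],None,fx=5,fy=5,interpolation=cv2.INTER_CUBIC) for f in("f","k")]))
E
```

```text
13.225 [ 0.491  -0.0995  0.0779] [-5.0711 -7.6616 15.2968] [282.0797 180.2982]
j [295.1  294.06 293.06 292.06 291.17 290.13 289.18 288.18 287.12 286.12]
   bar 0.978 [0.61 0.08]
   brass 0.973 [0.63 0.03]
   palm 0.99 [2.15 0.63]
k [295.18 294.07 293.06 292.   291.12 290.13 289.13 288.18 287.12 286.12]
   bar 0.976 [0.6  0.02]
   brass 0.967 [ 0.67 -0.09]
   palm 0.99 [2.14 0.62]
```

View pics/cmp2.png

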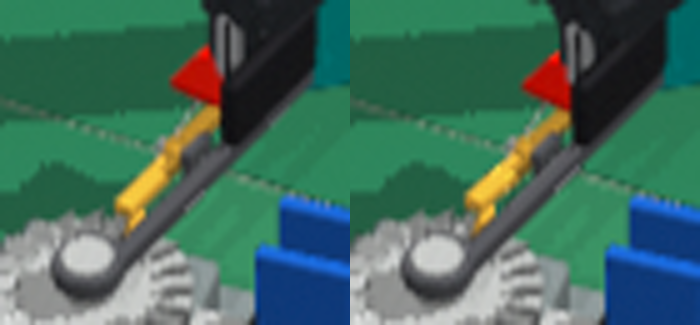

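{"api": "apply_moves", "payload": {"deltas": "0 0 -0.5 0 0 0 0;0 0 0 0 0 0 0"}}

```text
time: 13.52
tool_pos: [0.491, -0.0995, 0.078]
ee_rot: [-0.23, -3.133, 0.002]
ft_force: [-5.1, -8.1, 9.1]
gripper_width: -0.0002
```

{"api": "apply_moves", "payload": {"deltas": "0 0 -0.5 0 0 0 0;0 0 0 0 0 0 0"}}

```text
time: 13.78
tool_pos: [0.4909, -0.0994, 0.0783]
ee_rot: [-0.23, -3.133, 0.002]
ft_force: [-2.8, -8.7, 4.1]
gripper_width: -0.0001
```

{"api": "apply_moves", "payload": {"deltas": "0 0 -0.5 0 0 0 0;0 0 0 0 0 0 0"}}

```text
time: 14.02
tool_pos: [0.4909, -0.0994, 0.0785]
ee_rot: [-0.23, -3.133, 0.002]
ft_force: [-1.0, -7.9, 0.3]
gripper_width: -0.0001
```

{"api": "apply_moves", "payload": {"deltas": "0 0 0.8 0 0 0 0;0 0 0.7 0 0 0 0;0 0 0 0 0 0 0"}}

```text
time: 14.4
tool_pos: [0.4909, -0.0995, 0.0778]
ee_rot: [-0.23, -3.133, 0.002]
ft_force: [-5.8, -8.4, 14.6]
gripper_width: -0.0
```

{"api": "apply_moves", "payload": {"deltas": "0 0 0.5 0 0 0 0;0 0 0 0 0 0 0"}}

```text
time: 14.65
tool_pos: [0.4909, -0.0995, 0.0774]
ee_rot: [-0.23, -3.133, 0.001]
ft_force: [-6.6, -7.3, 15.0]
gripper_width: 0.0001
```

{"api": "apply_moves", "payload": {"deltas": "0 0 0.5 0 0 0 0;0 0 0 0 0 0 0"}}

```text
time: 14.9
tool_pos: [0.4908, -0.0995, 0.0769]
ee_rot: [-0.23, -3.133, 0.001]
ft_force: [-6.3, -7.6, 15.3]
gripper_width: 0.0003
```

```bash
python3 look.py l; python3 edge.py k l
```

```text
14.9 [ 0.4908 -0.0995  0.0769] [-6.321  -7.5827 15.2887] [282.1025 180.577 ]
k [295.18 294.07 293.06 292.   291.12 290.13 289.13 288.18 287.12 286.12]
   bar 0.976 [0.6  0.02]
   brass 0.967 [ 0.67 -0.09]
   palm 0.99 [2.14 0.62]
l [295.18 294.06 293.12 292.07 291.12 290.13 289.19 288.19 287.12 286.17]
   bar 0.973 [0.57 0.01]
   brass 0.958 [ 0.63 -0.19]
   palm 0.992 [2.1  0.67]
```

{"api": "apply_moves", "payload": {"deltas": "0 0 0.5 0 0 0 0;0 0 0 0 0 0 0"}}

```text
time: 15.2
tool_pos: [0.4907, -0.0998, 0.0762]
ee_rot: [-0.231, -3.133, 0.002]
ft_force: [-5.7, -9.6, 10.7]
gripper_width: -0.0004
```

{"api": "apply_moves", "payload": {"deltas": "0 0 0.4 0 0 0 0;0 0 0 0 0 0 0"}}

```text
time: 15.45
tool_pos: [0.4907, -0.1, 0.0758]
ee_rot: [-0.231, -3.133, 0.002]
ft_force: [-5.7, -9.6, 12.1]
gripper_width: -0.0002
```

```bash
python3 look.py m; python3 edge.py l m;  python3 - <<'E'
from h import *
cv2.imwrite("pics/cmp3.png",np.hstack([cv2.resize(cv2.imread(f"pics/{f}_raw.png")[165:230,235:305],None,fx=5,fy=5,interpolation=cv2.INTER_CUBIC) for f in("f","m")]))
E
```

```text
15.45 [ 0.4907 -0.1     0.0758] [-5.6846 -9.6343 12.1351] [281.9263 180.8092]
l [295.18 294.06 293.12 292.07 291.12 290.13 289.19 288.19 287.12 286.17]
   bar 0.973 [0.57 0.01]
   brass 0.958 [ 0.63 -0.19]
   palm 0.992 [2.1  0.67]
m [294.73 293.64 292.67 291.6  290.8  289.78 288.8  287.73 286.62 285.7 ]
   bar 0.969 [ 0.54 -0.13]
   brass 0.929 [ 0.65 -0.48]
   palm 0.978 [2.01 0.23]
```

View pics/cmp3.png

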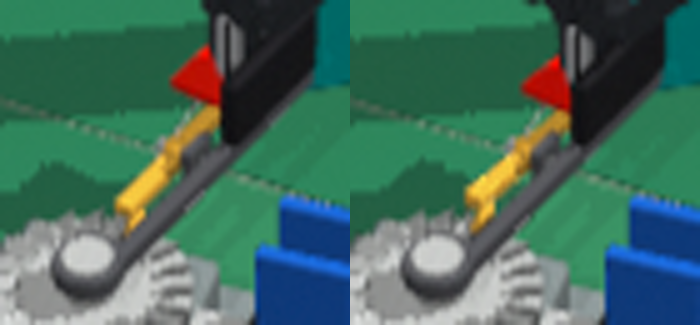

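{"api": "apply_moves", "payload": {"deltas": "0 0 0.3 0 0 0 0;0 0 0 0 0 0 0"}}

```text
time: 15.75
tool_pos: [0.4907, -0.1, 0.0756]
ee_rot: [-0.231, -3.133, 0.002]
ft_force: [-6.5, -8.8, 13.2]
gripper_width: 0.0001
```

{"api": "apply_moves", "payload": {"deltas": "0 0 0.3 0 0 0 0;0 0 0 0 0 0 0"}}

```text
time: 16.0
tool_pos: [0.4907, -0.1, 0.0753]
ee_rot: [-0.231, -3.133, 0.002]
ft_force: [-6.4, -9.2, 14.0]
gripper_width: -0.0
```

{"api": "apply_moves", "payload": {"deltas": "0 0 0.3 0 0 0 0;0 0 0 0 0 0 0"}}

```text
time: 16.25
tool_pos: [0.4906, -0.1, 0.075]
ee_rot: [-0.231, -3.133, 0.002]
ft_force: [-5.3, -10.4, 14.2]
gripper_width: -0.0
```

```bash
python3 look.py n; python3 edge.py m n
```

```text
16.25 [ 0.4906 -0.1     0.075 ] [ -5.332  -10.3793  14.2007] [281.932  181.0459]
m [294.73 293.64 292.67 291.6  290.8  289.78 288.8  287.73 286.62 285.7 ]
   bar 0.969 [ 0.54 -0.13]
   brass 0.929 [ 0.65 -0.48]
   palm 0.978 [2.01 0.23]
n [294.73 293.6  292.7  291.62 290.9  289.78 288.78 287.7  286.78 285.67]
   bar 0.968 [ 0.53 -0.14]
   brass 0.947 [ 0.63 -0.51]
   palm 0.977 [1.99 0.27]
```

{"api": "apply_moves", "payload": {"deltas": "0 0 0.2 0 0 0 0;0 0 0 0 0 0 0"}}

```text
time: 16.55
tool_pos: [0.4906, -0.1, 0.0748]
ee_rot: [-0.231, -3.133, 0.002]
ft_force: [-6.2, -9.8, 14.8]
gripper_width: -0.0004
```

{"api": "apply_moves", "payload": {"deltas": "0 0 0.2 0 0 0 0;0 0 0 0 0 0 0"}}

```text
time: 16.8
tool_pos: [0.4906, -0.1, 0.0746]
ee_rot: [-0.231, -3.133, 0.002]
ft_force: [-6.4, -9.7, 14.2]
gripper_width: 0.0
```

{"api": "apply_moves", "payload": {"deltas": "-0.1 -1.5 0 0 0 -0.6 0;-0.14 -2.35 0 0 0 -1 0;-0.14 -2.35 0 0 0 -1 0"}}

```text
time: 17.18
tool_pos: [0.4902, -0.106, 0.0746]
ee_rot: [-0.159, -3.137, 0.002]
ft_force: [-6.3, -8.6, 12.6]
gripper_width: -0.0001
```

{"api": "apply_moves", "payload": {"deltas": "-0.14 -2.35 0 0 0 -1 0;-0.14 -2.35 0 0 0 -1 0;-0.14 -2.35 0 0 0 -1 0;-0.14 -2.35 0 0 0 -1 0;-0.14 -2.35 0 0 0 -1 0"}}

```text
time: 17.8
tool_pos: [0.49, -0.1173, 0.0744]
ee_rot: [-0.021, -3.141, 0.001]
ft_force: [-5.9, -6.5, 13.2]
gripper_width: -0.0003
```

```bash
python3 look.py o
```

```text
17.8 [ 0.49   -0.1173  0.0744] [-5.8817 -6.5268 13.2012] [275.6705 179.1118]
```

View pics/o.png

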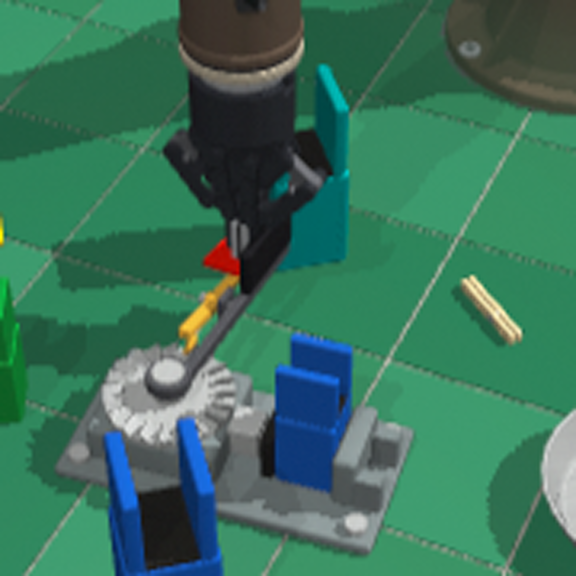

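{"api": "apply_moves", "payload": {"deltas": "-0.14 -2.35 0 0 0 -1 0;-0.14 -2.35 0 0 0 -1 0;-0.14 -2.35 0 0 0 -1 0;-0.14 -2.35 0 0 0 -1 0;-0.14 -2.35 0 0 0 -1 0"}}

```text
time: 18.48
tool_pos: [0.4908, -0.1286, 0.0744]
ee_rot: [0.116, -3.138, 0.0]
ft_force: [-6.9, -5.7, 12.1]
gripper_width: 0.0002
```

{"api": "apply_moves", "payload": {"deltas": "-0.14 -2.35 0 0 0 -1 0;-0.14 -2.35 0 0 0 -1 0;-0.14 -2.35 0 0 0 -1 0;-0.14 -2.35 0 0 0 -1 0;-0.14 -2.35 0 0 0 -1 0"}}

```text
time: 19.1
tool_pos: [0.4926, -0.1402, 0.0743]
ee_rot: [0.253, -3.13, 0.0]
ft_force: [-6.6, -4.5, 12.4]
gripper_width: -0.0
```

{"api": "apply_moves", "payload": {"deltas": "-0.14 -2.35 0 0 0 -1 0;-0.14 -2.35 0 0 0 -1 0;-0.14 -2.35 0 0 0 -1 0;-0.14 -2.35 0 0 0 -1 0;-0.14 -2.35 0 0 0 -1 0"}}

```text
time: 19.73
tool_pos: [0.4954, -0.1518, 0.0743]
ee_rot: [0.389, -3.115, 0.0]
ft_force: [-7.6, -5.9, 12.0]
gripper_width: 0.0001
```

```bash
python3 look.py p
```

```text
19.725 [ 0.4954 -0.1518  0.0743] [-7.5744 -5.8865 11.9971] [262.1468 176.6309]
```

View pics/p.png

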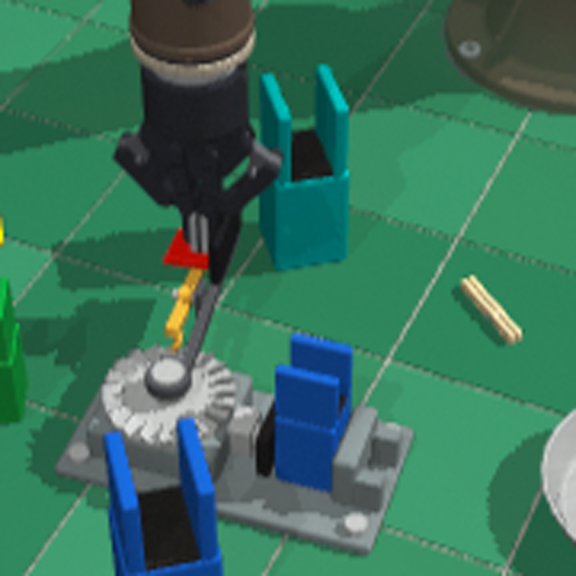

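{"api": "apply_moves", "payload": {"deltas": "-0.14 -2.35 0 0 0 -1 0;-0.14 -2.35 0 0 0 -1 0;-0.14 -2.35 0 0 0 -1 0;-0.14 -2.35 0 0 0 -1 0;-0.14 -2.35 0 0 0 -1 0"}}

```text
time: 20.4
tool_pos: [0.4992, -0.1631, 0.0743]
ee_rot: [0.524, -3.095, 0.001]
ft_force: [-7.6, -6.1, 11.6]
gripper_width: -0.0
```

{"api": "apply_moves", "payload": {"deltas": "-0.14 -2.35 0 0 0 -1 0;-0.14 -2.35 0 0 0 -1 0;-0.14 -2.35 0 0 0 -1 0;-0.14 -2.35 0 0 0 -1 0;0 0 0 0 0 0 0"}}

```text
time: 21.02
tool_pos: [0.5031, -0.1722, 0.0743]
ee_rot: [0.631, -3.075, 0.001]
ft_force: [-7.6, -7.4, 11.6]
gripper_width: -0.0002
```

```bash
python3 look.py q
```

```text
21.025 [ 0.5031 -0.1722  0.0743] [-7.6258 -7.354  11.605 ] [253.3722 176.2516]
```

View pics/q.png

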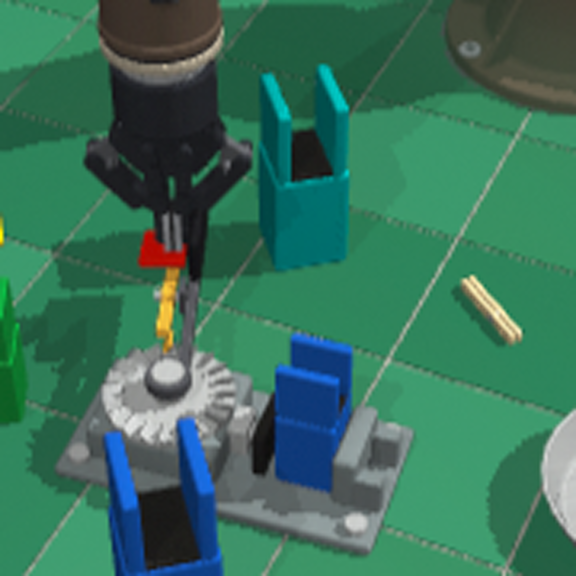

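{"api": "apply_moves", "payload": {"deltas": "-0.14 -2.35 0 0 0 -1 0;-0.14 -2.35 0 0 0 -1 0;0 0 0 0 0 0 0"}}

```text
time: 21.45
tool_pos: [0.5052, -0.176, 0.0742]
ee_rot: [0.685, -3.064, 0.001]
ft_force: [-7.1, -6.8, 10.5]
gripper_width: -0.0002
```

{"api": "apply_moves", "payload": {"deltas": "-0.14 -2.35 0 0 0 -1 0;-0.14 -2.35 0 0 0 -1 0;0 0 0 0 0 0 0"}}

```text
time: 21.82
tool_pos: [0.5066, -0.1771, 0.0739]
ee_rot: [0.741, -3.049, -0.006]
ft_force: [-10.5, 2.2, 15.0]
gripper_width: -0.0001
```

```bash
python3 look.py r; python3 - <<'E'
from h import *
s=env.get_state(); print(R.from_rotvec(s['ee_rot']).inv().apply(s['ft_force']))
E
```

```text
21.825 [ 0.5066 -0.1771  0.0739] [-10.4982   2.2365  15.0281] [250.9569 176.681 ]
[  7.78377676   6.16872525 -14.18373555]
```

View pics/r.png

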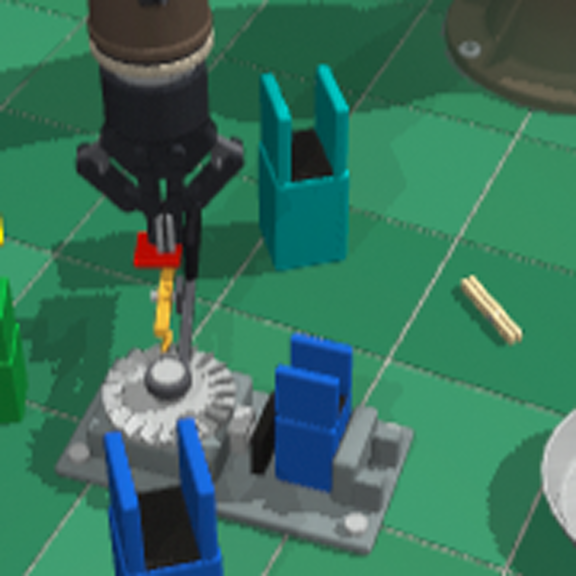

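{"api": "apply_moves", "payload": {"deltas": "0 0.5 -0.6 0 0 0 0;0 0.3 -0.8 0 0 0 0;0 0 -2 0 0 0 0;0 0 -4 0 0 0 0;0 0 -6 0 0 0 0"}}

```text
time: 22.5
tool_pos: [0.5092, -0.1774, 0.0875]
ee_rot: [-0.742, 3.052, 0.0]
ft_force: [0.6, 0.5, 0.6]
gripper_width: -0.0002
```

{"api": "apply_moves", "payload": {"deltas": "0 -4 -15 0 0 0 0;0 0 -30 0 0 0 0;0 0 -40 0 0 0 0;0 0 -40 0 0 0 0;0 0 -15 0 0 0 0"}}

```text
time: 23.12
tool_pos: [0.512, -0.1821, 0.2306]
ee_rot: [-0.74, 3.049, -0.003]
ft_force: [0.5, 0.3, -0.3]
gripper_width: -0.0001
```

```bash
python3 look.py s; python3 - <<'E'
from h import *
s=env.get_state(); print(R.from_rotvec(s['ee_rot']).as_matrix())
E
```

```text
23.125 [ 0.512  -0.1821  0.2306] [ 0.5172  0.3375 -0.2762] [244.24   125.3097]
[[-0.88877513 -0.45831207  0.00536711]
 [-0.45832389  0.88878449 -0.00115793]
 [-0.00423951 -0.00348901 -0.99998493]]
```

View pics/s.png

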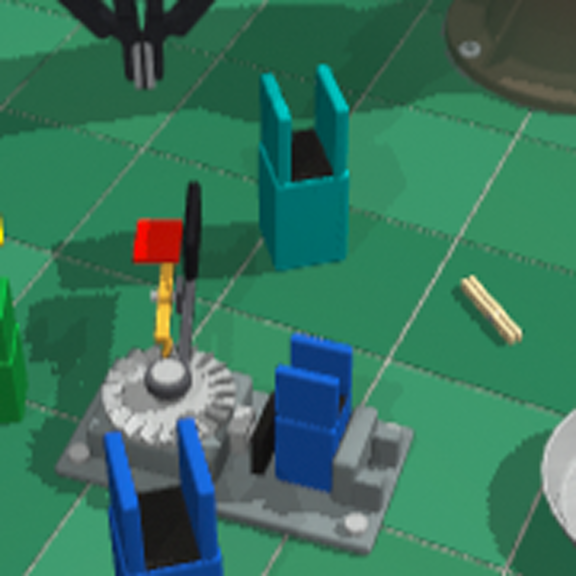

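```bash
python3 - <<'E'
from h import *
for f,lo in (("c",0),("s",0)):
    im=cv2.imread(f"pics/{f}_raw.png"); h=cv2.cvtColor(im,cv2.COLOR_BGR2HSV)
    m=(((h[...,0]<5)|(h[...,0]>175))&(h[...,1]>180)&(h[...,2]>80)); m[:155]=0;m[200:]=0;m[:,:230]=0;m[:,320:]=0
    c=max(cv2.findContours(m.astype(np.uint8),0,2)[0],key=cv2.contourArea); r=cv2.minAreaRect(c); v,u=np.nonzero(m)
    p=ray("scene",(u.mean(),v.mean()),.082); d=p[:2]-[.625,-.113]; print(f,p,np.degrees(np.arctan2(d[1],d[0]))%360,np.hypot(*d))
im=cv2.imread("pics/scene0.png"); h=cv2.cvtColor(im,cv2.COLOR_BGR2HSV)
m=(((h[...,0]<5)|(h[...,0]>175))&(h[...,1]>180)&(h[...,2]>80)); m[:155]=0;m[200:]=0;m[:,:230]=0;m[:,320:]=0
v,u=np.nonzero(m)
p=ray("scene",(u.mean(),v.mean()),.082); d=p[:2]-[.625,-.113]; print(p,np.degrees(np.arctan2(d[1],d[0]))%360,np.hypot(*d))
E
```

```text
c [ 0.49509606 -0.11654897  0.082     ] 181.5649274914921 0.12995241449639305
s [ 0.51101443 -0.17974775  0.082     ] 210.35241518375548 0.13209076797398073
[ 0.49250412 -0.11699774  0.082     ] 181.72823556098103 0.1325561737039399
```

```bash
python3 - <<'E'
from h import *
print(env.get_state()['joint_pos'])
E
```

```text
[ 0.1157677   0.29793375  0.16447594  1.78782318 -0.05566813  1.0548058
  2.34724465]
```

{"api": "apply_moves", "payload": {"deltas": "0 0 0 0 0 -9.81 85;0 0 0 0 0 -9.81 85;0 0 0 0 0 -9.81 85;0 0 0 0 0 -9.81 85"}}

```text
time: 23.68
tool_pos: [0.5086, -0.18, 0.222]
ee_rot: [1.61, -2.684, -0.011]
ft_force: [0.7, -0.8, -0.7]
gripper_width: 0.0723
```

```bash
python3 - <<'E'
from h import *
print(env.get_state()['joint_pos'])
E
```

```text
[ 0.55842783  0.34957121 -0.42003919  1.7570347   0.16155377  1.0822928
  2.73422417]
```

{"api": "apply_moves", "payload": {"deltas": "0 0 0 0 0 10.4 85;0 0 0 0 0 10.4 85;0 0 0 0 0 10.4 85;0 0 0 0 0 10.4 85;0 0 0 0 0 10.4 85"}}

```text
time: 24.3
tool_pos: [0.5082, -0.1808, 0.2217]
ee_rot: [0.252, -3.117, -0.002]
ft_force: [-0.3, -0.6, 0.4]
gripper_width: 0.0849
```

{"api": "apply_moves", "payload": {"deltas": "0 0 0 0 0 10.4 85;0 0 0 0 0 10.4 85;0 0 0 0 0 10.4 85;0 0 0 0 0 10.4 85;0 0 0 0 0 10.4 85"}}

```text
time: 24.92
tool_pos: [0.5083, -0.1807, 0.2217]
ee_rot: [-1.14, -2.913, 0.008]
ft_force: [-0.2, 0.7, -0.0]
gripper_width: 0.0851
```

```bash
python3 - <<'E'
from h import *
s=env.get_state();print(s['joint_pos'],s['tool_pos'],R.from_rotvec(s['ee_rot']).as_matrix())
E
```

```text
[ 0.28304136  0.31607926 -0.05528998  1.78012831  0.02321848  1.0600236
  1.04387972] [ 0.50826328 -0.18073787  0.22168738] [[-7.34477229e-01  6.78480544e-01 -1.43997242e-02]
 [ 6.78548579e-01  7.34555497e-01  2.17635981e-04]
 [ 1.07250583e-02 -9.61106369e-03 -9.99896295e-01]]
```

{"api": "apply_moves", "payload": {"deltas": "0 0 0 0 0 10.3 85;0 0 0 0 0 10.3 85;0 0 0 0 0 10.3 85;0 0 0 0 0 10.3 85;0 0 0 0 0 0 85"}}

```text
time: 25.55
tool_pos: [0.5084, -0.1806, 0.2219]
ee_rot: [-2.085, -2.336, 0.015]
ft_force: [0.2, 1.5, -0.4]
gripper_width: 0.0852
```

```bash
cat > goto.py <<'E'
from h import *
import sys
np.set_printoptions(precision=4,suppress=True)
x,y,z,yaw=map(float,sys.argv[1:5])  # yaw: angle of tool y in deg
s=env.get_state(); M=R.from_rotvec(s['ee_rot']); c,si=np.cos(np.radians(yaw)),np.sin(np.radians(yaw))
T=np.array([[-si,c,0],[c,si,0],[0,0,-1.]])
print("q7",s['joint_pos'][6],s['tool_pos'],s['ft_force']); print(M.as_matrix())
print("shift mm",M.inv().apply(np.array([x,y,z])-s['tool_pos'])*1e3,"turn deg",np.degrees((M.inv()*R.from_matrix(T)).as_rotvec()))
E
python3 goto.py .6137 -.0044 .2217 6.05
```

```text
q7 0.38035491073383687 [ 0.5084 -0.1806  0.2219] [ 0.1912  1.4612 -0.3624]
[[-0.1129  0.9935 -0.0142]
 [ 0.9936  0.1129 -0.0001]
 [ 0.0015 -0.0141 -0.9999]]
shift mm [163.2367 124.523   -1.3391] turn deg [-0.8102 -0.0806  0.4315]
```

{"api": "apply_moves", "payload": {"deltas": "0 0 0 -0.81 -0.08 0.43 85;40 30 0 0 0 0 85;40 30 0 0 0 0 85;40 30 0 0 0 0 85;40 30 0 0 0 0 85"}}

```text
time: 26.18
tool_pos: [0.612, -0.008, 0.2227]
ee_rot: [2.099, 2.336, 0.002]
ft_force: [0.5, -1.2, -0.2]
gripper_width: 0.085
```

{"api": "apply_moves", "payload": {"deltas": "0 0 0 0 0 0 85;0 0 0 0 0 0 85"}}

```text
time: 26.42
tool_pos: [0.6111, -0.0099, 0.2225]
ee_rot: [2.1, 2.335, 0.0]
ft_force: [0.4, -1.2, -0.1]
gripper_width: 0.0852
```

```bash
python3 goto.py .6137 -.0044 .2217 6.05; python3 look.py t
```

```text
q7 0.04443414398602643 [ 0.6111 -0.0099  0.2225] [ 0.3587 -1.2135 -0.0545]
[[-0.1058  0.9944  0.0009]
 [ 0.9944  0.1058 -0.0007]
 [-0.0008  0.0009 -1.    ]]
shift mm [5.1417 3.1981 0.7622] turn deg [0.0491 0.0445 0.0225]
26.425 [ 0.6111 -0.0099  0.2225] [ 0.3587 -1.2135 -0.0545] [296.4122 175.4774]
```

View pics/t.png

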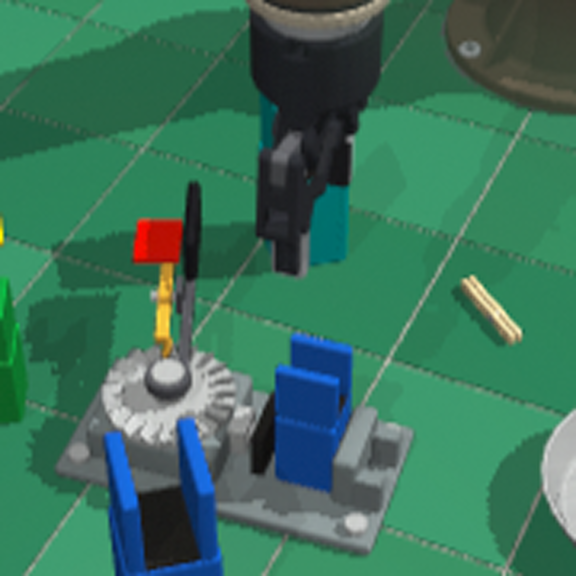

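{"api": "apply_moves", "payload": {"deltas": "5.1 3.2 0 0 0 0 85;0 0 40 0 0 0 85;0 0 40 0 0 0 85;0 0 30 0 0 0 85;0 0 0 0 0 0 85"}}

```text
time: 27.1
tool_pos: [0.6125, -0.0044, 0.1109]
ee_rot: [-2.102, -2.332, 0.004]
ft_force: [-1.0, 0.2, 0.5]
gripper_width: 0.085
```

```bash
python3 goto.py .6137 -.0044 .083 6.05; python3 look.py u
```

```text
q7 0.03274391506299244 [ 0.6125 -0.0044  0.1109] [-1.0015  0.1995  0.5265]
[[-0.1036  0.9946 -0.0029]
 [ 0.9946  0.1036 -0.0005]
 [-0.0002 -0.003  -1.    ]]
shift mm [-0.1156  1.2562 27.9029] turn deg [-0.1696  0.0132 -0.1043]
27.1 [ 0.6125 -0.0044  0.1109] [-1.0015  0.1995  0.5265] [297.8814 214.9968]
```

View pics/u.png

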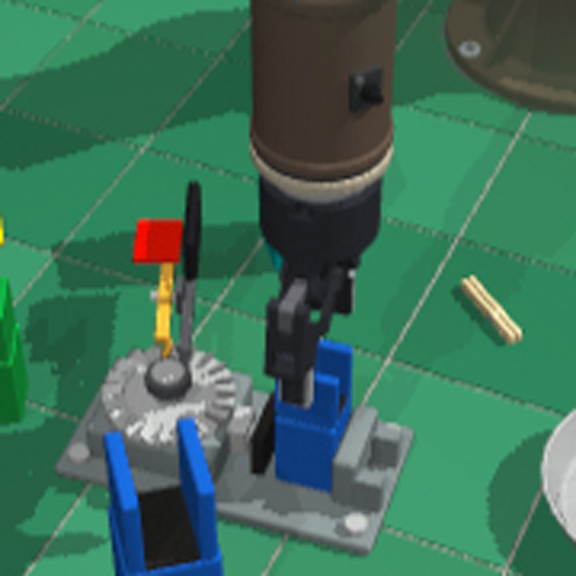

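{"api": "apply_moves", "payload": {"deltas": "0 1 14 0 0 0 85;0 0 13 0 0 0 85;0 0 0 0 0 0 85"}}

```text
time: 27.52
tool_pos: [0.6145, -0.0037, 0.0848]
ee_rot: [-2.102, -2.334, 0.001]
ft_force: [0.2, -0.1, 0.3]
gripper_width: 0.085
```

{"api": "apply_moves", "payload": {"deltas": "0 0 0 0 0 0 50;0 0 0 0 0 0 44;0 0 0 0 0 0 30;0 0 0 0 0 0 30;0 0 0 0 0 0 30"}}

```text
time: 28.15
tool_pos: [0.6154, -0.0037, 0.0863]
ee_rot: [2.102, 2.333, 0.002]
ft_force: [-2.0, -0.4, 6.2]
gripper_width: 0.0393
```

```bash
python3 goto.py .6137 -.0044 .083 6.05; python3 look.py v
```

```text
q7 0.03231406350108329 [ 0.6154 -0.0037  0.0863] [-2.0339 -0.3709  6.2201]
[[-0.1042  0.9946  0.0018]
 [ 0.9946  0.1042 -0.0001]
 [-0.0003  0.0018 -1.    ]]
shift mm [-0.5272 -1.7371  3.334 ] turn deg [ 0.1038  0.0193 -0.07  ]
28.15 [ 0.6154 -0.0037  0.0863] [-2.0339 -0.3709  6.2201] [297.5143 223.6733]
```

View pics/v.png

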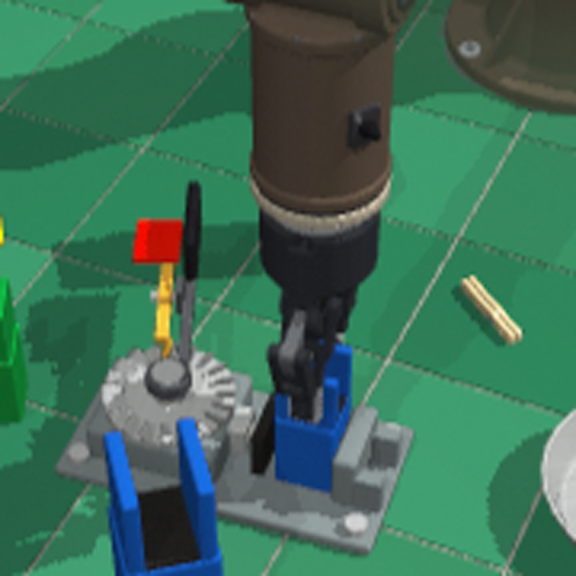

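{"api": "apply_moves", "payload": {"deltas": "0 0 -2 0 0 0 30;0 0 -8 0 0 0 30;0 0 -20 0 0 0 30;0 0 -25 0 0 0 30;0 0 -20 0 0 0 30"}}

```text
time: 28.82
tool_pos: [0.6153, -0.0036, 0.1621]
ee_rot: [2.101, 2.333, 0.002]
ft_force: [-0.8, -0.1, -2.9]
gripper_width: 0.0397
```

{"api": "apply_moves", "payload": {"deltas": "0 0 -5 0 0 0 30;0 0 0 0 0 0 30"}}

```text
time: 29.08
tool_pos: [0.615, -0.0036, 0.1657]
ee_rot: [2.102, 2.334, 0.001]
ft_force: [0.1, 0.9, -3.2]
gripper_width: 0.0391
```

```bash
python3 goto.py .539 .235 .166 6.05; python3 look.py w
```

```text
q7 0.03308187984784303 [ 0.615  -0.0036  0.1657] [ 0.0531  0.8597 -3.222 ]
[[-0.1043  0.9945  0.0014]
 [ 0.9945  0.1043 -0.0001]
 [-0.0002  0.0014 -1.    ]]
shift mm [245.2304 -50.7476  -0.4521] turn deg [ 0.0795  0.0141 -0.0641]
29.075 [ 0.615  -0.0036  0.1657] [ 0.0531  0.8597 -3.222 ] [298.0772 197.736 ]
```

View pics/w.png

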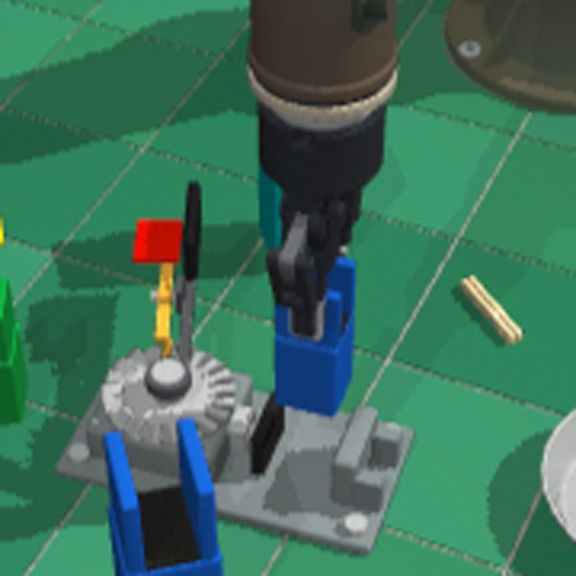

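{"api": "apply_moves", "payload": {"deltas": "20 -4 0 0 0 0 30;35 -7 0 0 0 0 30;40 -8 0 0 0 0 30;40 -8 0 0 0 0 30;40 -8 0 0 0 0 30"}}

```text
time: 29.75
tool_pos: [0.5605, 0.1693, 0.165]
ee_rot: [-2.101, -2.336, -0.0]
ft_force: [0.2, 0.1, -2.0]
gripper_width: 0.0396
```

{"api": "apply_moves", "payload": {"deltas": "35 -8 0 0 0 0 30;25 -5 0 0 0 0 30;10 -2 0 0 0 0 30;0 0 0 0 0 0 30;0 0 0 0 0 0 30"}}

```text
time: 30.38
tool_pos: [0.5403, 0.2333, 0.1655]
ee_rot: [2.103, 2.331, 0.0]
ft_force: [-0.1, -0.6, -1.9]
gripper_width: 0.0392
```

```bash
python3 goto.py .539 .235 .0805 6.05; python3 - <<'E'
from h import *
sc=imaging.capture("scene")[:,:,::-1]
cv2.imwrite("pics/x.png",cv2.resize(sc[130:300,330:500],None,fx=3.2,fy=3.2,interpolation=cv2.INTER_CUBIC))
E
```

```text
q7 -0.4114098979036563 [0.5403 0.2333 0.1655] [-0.1328 -0.5666 -1.8803]
[[-0.1026  0.9947  0.0013]
 [ 0.9947  0.1026 -0.0011]
 [-0.0013  0.0012 -1.    ]]
shift mm [ 1.9097 -1.2294 84.9503] turn deg [ 0.07    0.0727 -0.1624]
```

View pics/x.png

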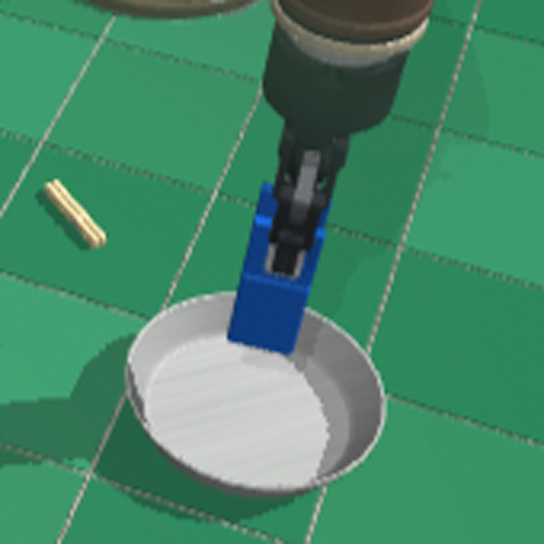

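{"api": "apply_moves", "payload": {"deltas": "0 0 20 0 0 0 30;0 0 25 0 0 0 30;0 0 20 0 0 0 30;0 0 10 0 0 0 30;0 0 4 0 0 0 30"}}

```text
time: 31.05
tool_pos: [0.5402, 0.2341, 0.0864]
ee_rot: [2.103, 2.332, 0.001]
ft_force: [0.1, 1.0, -2.9]
gripper_width: 0.0393
```

{"api": "apply_moves", "payload": {"deltas": "0 0 1.5 0 0 0 30;0 0 0.5 0 0 0 30;0 0 0 0 0 0 30"}}

```text
time: 31.42
tool_pos: [0.5403, 0.2349, 0.0852]
ee_rot: [2.101, 2.333, 0.002]
ft_force: [1.1, 0.3, -1.6]
gripper_width: 0.0396
```

{"api": "apply_moves", "payload": {"deltas": "0 0 1 0 0 0 30;0 0 1 0 0 0 30;0 0 0 0 0 0 30"}}

```text
time: 31.8
tool_pos: [0.5399, 0.2348, 0.0826]
ee_rot: [2.102, 2.334, 0.001]
ft_force: [0.2, 0.0, -2.0]
gripper_width: 0.0393
```

{"api": "apply_moves", "payload": {"deltas": "0 0 1 0 0 0 30;0 0 1 0 0 0 30;0 0 0 0 0 0 30"}}

```text
time: 32.17
tool_pos: [0.5399, 0.2347, 0.0805]
ee_rot: [2.102, 2.334, 0.001]
ft_force: [0.5, -0.2, -2.2]
gripper_width: 0.0391
```

{"api": "apply_moves", "payload": {"deltas": "0 0 0.7 0 0 0 30;0 0 0 0 0 0 30"}}

```text
time: 32.42
tool_pos: [0.54, 0.2348, 0.0799]
ee_rot: [2.102, 2.333, 0.001]
ft_force: [-0.8, -0.1, -2.7]
gripper_width: 0.0393
```

{"api": "apply_moves", "payload": {"deltas": "0 0 0.7 0 0 0 30;0 0 0 0 0 0 30"}}

```text
time: 32.67
tool_pos: [0.5401, 0.2348, 0.0794]
ee_rot: [2.102, 2.333, 0.002]
ft_force: [-0.8, -0.1, 0.2]
gripper_width: 0.0391
```

{"api": "apply_moves", "payload": {"deltas": "0 0 0.3 0 0 0 30;0 0 0 0 0 0 30"}}

```text
time: 32.92
tool_pos: [0.5401, 0.2348, 0.0794]
ee_rot: [2.102, 2.333, 0.002]
ft_force: [-2.3, -0.6, 4.4]
gripper_width: 0.0394
```

{"api": "apply_moves", "payload": {"deltas": "0 0 0 0 0 0 42;0 0 0 0 0 0 46;0 0 0 0 0 0 55;0 0 0 0 0 0 70;0 0 0 0 0 0 80"}}

```text
time: 33.55
tool_pos: [0.5401, 0.2348, 0.079]
ee_rot: [2.102, 2.333, 0.001]
ft_force: [0.6, -0.7, 0.2]
gripper_width: 0.0798
```

```bash
python3 - <<'E'
from h import *
print(env.get_state()['ft_force'])
sc=imaging.capture("scene")[:,:,::-1]
cv2.imwrite("pics/y.png",cv2.resize(sc[130:300,330:500],None,fx=3.2,fy=3.2,interpolation=cv2.INTER_CUBIC))
E
```

```text
[ 0.59847891 -0.69136415  0.19488956]
```

View pics/y.png

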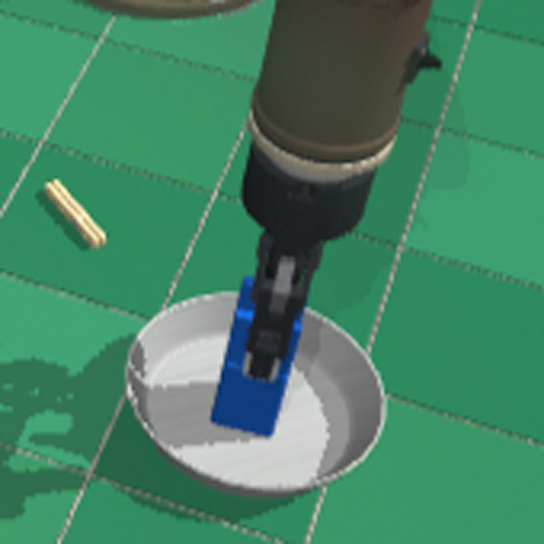

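Standing in the dish and released. Retreat straight up, then check with both views.

{"api": "apply_moves", "payload": {"deltas": "0 0 -10 0 0 0 82;0 0 -25 0 0 0 82;0 0 -40 0 0 0 82;0 0 -50 0 0 0 82;0 0 -50 0 0 0 82"}}

```text
time: 34.22
tool_pos: [0.5396, 0.2347, 0.2563]
ee_rot: [2.102, 2.333, 0.002]
ft_force: [0.2, 0.8, -0.1]
gripper_width: 0.0822
```

{"api": "apply_moves", "payload": {"deltas": "30 -30 0 0 0 0 82;40 -40 0 0 0 0 82;40 -40 0 0 0 0 82;30 -40 0 0 0 0 82;0 0 0 0 0 0 82"}}

```text
time: 34.85
tool_pos: [0.3721, 0.3612, 0.2547]
ee_rot: [-2.094, -2.341, -0.003]
ft_force: [0.8, -0.5, 0.4]
gripper_width: 0.0825
```

```bash
python3 - <<'E'
from h import *
print(env.get_state()['time'],env.get_state()['tool_pos'])
for n in("scene","top"): cv2.imwrite(f"pics/end_{n}.png",imaging.capture(n)[:,:,::-1])
a=cv2.imread("pics/end_top.png");b=cv2.imread("pics/top0.png")
cv2.imwrite("pics/end2.png",np.vstack([np.hstack([a,b])[:,:,:]])[60:340,:].copy() if 0 else cv2.resize(np.hstack([a[60:320,80:460],b[60:320,80:460]]),(800,274)))
E
```

```text
34.85 [0.37213603 0.36118594 0.25470353]
```

View pics/end_scene.png

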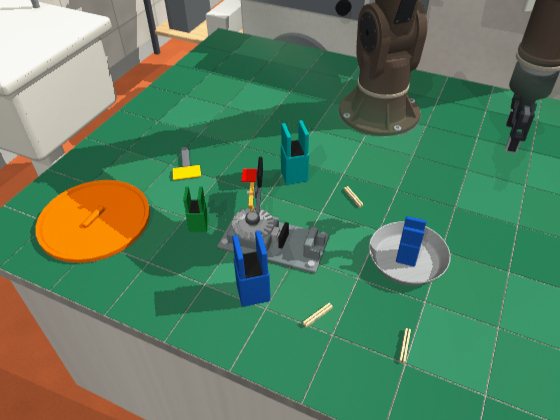

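View pics/end_top.png

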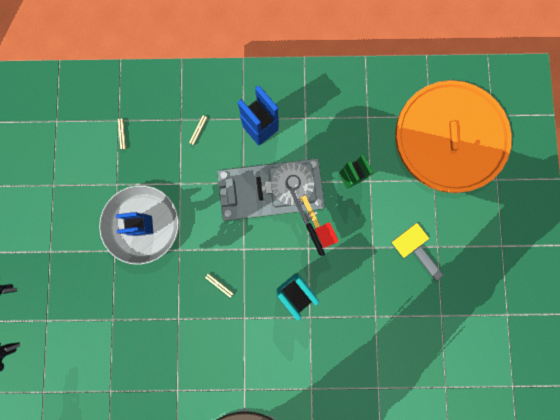

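```bash
python3 - <<'E'
from h import *
for f in ("top0","end_top"):
    im=cv2.imread(f"pics/{f}.png"); h=cv2.cvtColor(im,cv2.COLOR_BGR2HSV)
    m=((h[...,0]<5)|(h[...,0]>175))&(h[...,1]>200)&(h[...,2]>80); m[:120]=0
    c=max(cv2.findContours(m.astype(np.uint8),0,2)[0],key=cv2.contourArea); r=cv2.minAreaRect(c)
    p=ray("top",r[0],.082); d=p[:2]-[.625,-.113]; print(f,p,np.degrees(np.arctan2(d[1],d[0]))%360,np.hypot(*d))
im=cv2.imread("pics/end_top.png"); h=cv2.cvtColor(im,cv2.COLOR_BGR2HSV)
m=(h[...,0]>105)&(h[...,0]<125)&(h[...,1]>180)&(h[...,2]>60); m[:200]=0;m[240:]=0;m[:,200:]=0
v,u=np.nonzero(m); print(ray("top",((u.min()+u.max())/2,(v.min()+v.max())/2),.115),"dish .539 .235")
E
```

```text
top0 [ 0.48974006 -0.11176374  0.082     ] 179.47633615644733 0.13526559073678257
end_top [ 0.50808052 -0.18120752  0.082     ] 210.25807865845314 0.13536036917188726
[0.53535414 0.218583   0.115     ] dish .539 .235
```

```bash
python3 -c "
from station import env
print(env.finish_job())"
```

```text
the job is handed in; nothing more can be done
None
```

The job is handed in: the clamp is open and the blue rest stands in the steel dish, after about 35 s of the 72 s allowed. No verdict is reported, so this rests on my own checks.

- **Clamp:** I pushed the lever about 0.045 rad tighter by its palm plate and pressed the thumb pad about 7.6 mm until the pawl let go. I then eased the lever back at about 0.14 rad/s until it met its stop.
- **Rest:** I took it by the cheeks, lifted it out and lowered it into the dish, where it touched at the expected height. I opened the fingers and moved the arm clear.

**Last checks**
- **Lever:** the pad turned 30.8° (0.537 rad) from its start. With the start angle somewhere between 0 and 0.1, that fits the 0.6 stop. The push on the fingers also reversed there. I never read the lever angle directly.
- **Rest position:** these two measures disagree. The gripper released it within about 1 mm of the dish centre, but a rough outline from the top picture put it about 17 mm off. Both are inside the 40 mm limit.
- **Upright and undisturbed:** the final pictures show the rest upright, with the scraper and clothespins looking unmoved. I judged this by eye.
- **Closest calls:**
  - Near the tooth, the total downward force reached about 15.3 N, part of it friction on the palm plate.
  - At the stop it was briefly 15 N, probably nearly all on the pad, against the 18 N limit.
  - While I pressed the pad, the lever drifted to about 0.053 rad tighter, so I eased it back; the limit is 0.06.
  - The gripper turn first ran the last joint close to its range end (2.734 of 2.74), so I turned it the other way.

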